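# Free the flap and present the wash-station filter

## Task

A reagent bottle has tipped over in the lane of the wash station and blocks the filter flap: stand it upright on the black strip, in the gap between its two neighbours, and let go of it. Then lift the metal flap fully up so that it stays open, draw the filter plate (the one with the tab) out of the well, and finish while still holding it upright and still, about 10 cm above the middle of the steel drip tray. Leave the blank insert and everything else where it is.

Things in the scene. Friction and masses are not known exactly. Their poses are not given: they have to be found in the camera images.
- station: Wash station, a white bench unit fixed to the table, 270 x 320 x 80 mm high. Origin on the table below the lane's middle; x points from the lane to the flap (away from the robot), y left along the lane, z up. Flat deck at z 80 mm. The flap lies flush with the deck from x 61 to 211 mm, y -98 to 98 mm, and covers the well.
- lane (a point): Middle of the lane, on the deck; axes as the station. The lane is a black rubber strip 66 mm wide in x, 310 mm long in y, flush with the deck. An 8 mm high steel rail runs along its near edge (x -37 to -43 mm).
- well (a point): Middle of the well's floor under the flap (station x 137, z 12 mm); axes as the station. Open over y -102 to 102 mm. Two slots along x, at y +36 and -36 mm: one holds the filter plate, the other a blank insert (which is which varies). Only the plates' ends, more than 31 mm from their middle, stand between guides (26 mm high, outer faces 12 mm either side of the slot); the middles are free for fingers.
- flap (a joint): Angle of the flap: 0 shut, grows as its near edge rises, stop at 1.75 rad. Friction hinge: it stays where it is left; lifting takes about 3 N at the fin.
- flap_hinge (a point): Middle of the flap's hinge line, which runs along the station's y at the flap's far edge: station x 213 mm, z 77 mm. Fixed.
- flap_fin (a point): Middle of the grip fin on the flap's top: 34 mm long in x, 10 mm thick in y, rising 26 mm above the flap. With the flap shut it lies 83 mm on the robot's side of the hinge and 16 mm above the hinge line. It moves with the flap; axes as the station's when shut. The flap is an aluminium plate 196 mm wide, 6 mm thick, reaching from 2 to 152 mm from the hinge line.
- bottle_center (a point): Centre (36 mm above its foot) of the tipped white square bottle: body 46 x 46 x 54 mm, then a round grey cap 36 mm across, 72 mm high in all, 95 to 190 g. Its z runs from foot to cap. At the start it lies flat on the deck, its foot over the lane, its cap over the flap and pointing away from the robot (roughly the station's x).
- jar_center (a point): Centre of a neighbour in the lane: round amber jar, 52 mm across, 62 mm high, standing at one end of the lane (station y about +118 or -118 mm). Leave alone.
- squat_center (a point): Centre of the other neighbour, at the lane's other end: clear square bottle 42 x 42 mm, 66 mm high. Leave alone.
- filter_center (a point): Centre (27.5 mm above its underside) of the filter plate, white frame with grey mesh: body 90 mm long (its x) x 12 mm thick (its y) x 38 mm high, with a tab in the middle on top, 34 mm long x 12 mm thick, rising 17 mm more (55 mm in all). About 70 g. It stands loosely upright in its slot and draws straight up.
- filter: The same filter plate; origin at the centre of its underside, z up.
- filter_tab (a point): Middle of the filter plate's tab, 46 mm above its underside (9 mm below the tab's top).
- blank_center (a point): Centre of the blank insert: plain white plate 90 x 12 x 24 mm without a tab, in the other slot. Leave in place.
- tray: Steel drip tray fixed to the table, 160 x 160 x 18 mm high, open-topped; origin at the centre of its underside.
- tray_in (a point): Centre of the drip tray's inner floor, 4 mm above the table.
- beaker_center (a point): Centre of a glass beaker, 70 mm across, 80 mm high. Leave alone.
- timer_center (a point): Centre of a bench timer lying flat, 50 x 75 x 22 mm. Leave alone.
- tipbox_center (a point): Point 30 mm above the foot of a small white and blue tip box, 120 x 90 x 61 mm. Leave alone.
Not all that is in view belongs to the job. What is shaped like the part that bears bottle_center but turquoise is not meant. Several things have the shape of the tray; the one meant has the colours described above.

How it is judged:
By the outcome, as a careful person would: the job done as asked, in the order asked, and still so for the second after the job is handed in, while the arm keeps its last pose, push and grip.
It also fails if it takes over 72 s, if anything falls off the work surface, if the arm or the gripper's body presses on something with over 40 N, if the wrist force passes 120 N, or if a joint passes its speed limit or range.

## Robot

A 7-joint arm with a two-finger parallel gripper is mounted at the origin on the work surface. World frame = base frame: x ahead of the robot, y to its left, z up, the work surface at z = 0. Lengths are in m, angles in degrees, forces in N, time in s.
With the tool pointing down it reaches from about 0.4 to 0.85 m from the base axis. Payload 10.4 kg.
Tool frame: the origin (TCP) lies at the very end of the fingers, on their centre line; the grasp point (between the pads) lies 19 mm behind it; z points along the fingers, y is the direction in which the jaws open and shut (so a half turn about z gives the same grasp; the last joint's range is limited). The gripper opens to 87 mm and grips with 3 to 60 N. Pads are 19 mm wide; open, the fingers measure 117 mm over their backs; the gripper's body (75 mm by 190 mm) begins 51 mm behind the grasp point.
Start: joints at [67.403, 19.034, -3.707, 83.658, 1.238, 77.344, -5.071], TCP at [0.227, -0.582, 0.197] pointing down, gripper open.
Joint ranges: [-148.97, 148.97], [-28.65, 121.19], [-84.17, 76.75], [9.2, 138.47], [-72.65, 252.65], [3.7, 117.97], [-149.18, 149.18]. Speed limits (degrees/s): [127.2, 127.2, 159.86, 159.86, 180, 180, 180].

## Interface

Orientations are given as [roll, pitch, yaw] about the fixed x, y, z axes, in that order (R = Rz(yaw) Ry(pitch) Rx(roll)).
In Python, from workcell import get_state, grab_frame, job_done gives the robot as it stands. The module is installed in compiled form; this text tells all that it offers.
- The arm moves only by the tool servo_tool, never from a script. Its argument "increments" is a list that holds one entry, the list of rows, each a list of 5 numbers: the shift along the tool's x, y, z in cm, then the turn about the tool's z in rad, then the opening, from 0 (shut) to 1 (fully open). In form: [[[tx, ty, tz, yaw, gripper], ...]]. A call has 1 to 5 rows; each row shifts and turns the commanded pose from where the row before left it, along the tool's axes as they then stand; what a row does not reach is not made up. A row lasts 1/12 s, in which the tool goes at most 41.7 mm and 7.16 degrees, less where a joint would pass 70% of its speed; a pose out of reach is approached as far as the arm can. A call is refused whole if a number of a shift passes 4.17 or a number of a turn 0.125, either way. A call with a gripper value outside its range is refused whole. The fingers move at their own pace and stop on an object; "squeeze" is the grip in N (left out, the last holds). Time passes only in rows, so rows that do not move let the fingers close. It gives the time, the measured TCP pose, the force and the opening at its end, in the units of the state.
- get_state(): the state, without advancing time (a new reading comes with each control period).
- grab_frame(name): name is "side" or "top"; returns a dict with "color" (384x512x3 uint8, blue, green, red), "fx", "fy", "cx", "cy" (pixels), "k1" (the pictures are not rectified: a ray, as slopes to the right and down, at radius r is drawn at 1 + k1 r^2 times it, then the intrinsics apply), "position" and "rotation" of the camera in the world. Camera axes: x right, y up, looking along -z (the intrinsics and any distortion apply to the point x, -y, -z); pixel columns grow to the right and rows downward; lengths in m; the calibration is good to about 2 mm. A picture is of the moment at which its call begins. There is no depth.
- job_done(): hands the job in, once; it reports no verdict.
The state is a dict: "time_s": time; "joints": joint angles; "joint_velocities": joint speeds; "joint_efforts": joint torques, N m; "eef_pos": TCP position; "eef_rot": TCP orientation; "ft_force": force on the tool from outside, world axes, zero at the start; "moment": the same for the moment, N m; "opening": opening from 0.0 (shut) to 1.0 (fully open).
Only numpy, scipy, OpenCV 4.12 (cv2) and the standard library are available. Lean on these libraries where they do the work, as an engineer would, in place of code of your own. Each camera call takes 0.05 s, during which the arm holds its last target.

## Working session

There is one attempt and no reset: what is moved stays moved. The work goes in short steps, Python scripts to look and compute and a tool call to move; the robot and the scene stay as the last step left them, time stands still between calls to the robot, and variables do not carry over. Pictures are saved under pics/ and viewed, and the job is handed in when it is done.

Besides the shell and the picture viewer there is one more tool, called after "Call:" as a command line: name --argument value ..., lists and objects as JSON in quotes. servo_tool: Moves the arm, as the interface text tells. Its arguments: {"type":"object","properties":{"increments":{"type":"array","items":{"type":"array","items":{"type":"array","items":{"type":"number"}}}},"squeeze":{"type":"number"}},"required":["increments"]}

```bash
mkdir -p pics; cat > h.py <<'E'
import numpy as np, cv2
from workcell import get_state, grab_frame, job_done
def ray(f,u,v):
    xd=(u-f["cx"])/f["fx"]; yd=(v-f["cy"])/f["fy"]
    K=np.array([[f["fx"],0,f["cx"]],[0,f["fy"],f["cy"]],[0,0,1.]])
    p=cv2.undistortPoints(np.array([[[u,v]]],float),K,np.array([f["k1"],0,0,0.]))[0,0]
    d=np.array(f["rotation"])@np.array([p[0],-p[1],-1.])
    return np.array(f["position"]),d/np.linalg.norm(d)
def onz(f,u,v,z):
    o,d=ray(f,u,v); return o+d*(z-o[2])/d[2]
def proj(f,P):
    q=np.array(f["rotation"]).T@(np.array(P)-np.array(f["position"]))
    x,y=q[0]/-q[2],-q[1]/-q[2]; r2=x*x+y*y; s=1+f["k1"]*r2
    return f["fx"]*x*s+f["cx"],f["fy"]*y*s+f["cy"]
def two(f1,a,f2,b):
    o1,d1=ray(f1,*a);o2,d2=ray(f2,*b)
    A=np.stack([d1,-d2],1);t=np.linalg.lstsq(A,o2-o1,rcond=None)[0]
    p=o1+d1*t[0];q=o2+d2*t[1];return (p+q)/2,np.linalg.norm(p-q)
E
python3 - <<'E'
from h import *
for n in("top","side"):
    f=grab_frame(n); cv2.imwrite(f"pics/{n}0.png",cv2.resize(f["color"],(800,600),interpolation=cv2.INTER_CUBIC))
    cv2.imwrite(f"pics/{n}0_raw.png",f["color"])
    print(n,{k:np.round(v,4).tolist() for k,v in f.items() if k!="color"})
s=get_state();print(s)
E
```

```text
top {'fx': 484.8809, 'fy': 484.8809, 'cx': 268.5126, 'cy': 185.2429, 'k1': 0.0535, 'position': [0.213, -0.0435, 1.8009], 'rotation': [8.5855, -0.2078, -91.3334]}
side {'fx': 447.2419, 'fy': 447.2419, 'cx': 260.1821, 'cy': 187.9135, 'k1': 0.0332, 'position': [0.3677, 1.1255, 1.146], 'rotation': [49.2545, 0.0656, -174.0476]}
{'time_s': 0.1, 'joints': array([67.40270607, 19.0673566 , -3.70471306, 83.69981221,  1.23724966,
       77.34351904, -5.07090985]), 'joint_velocities': array([ 0.06824361, -0.04736078,  0.01936397, -0.18206305, -0.01973837,
        0.03411604,  0.03628779]), 'joint_efforts': array([ 2.16058528e-03, -6.24547577e+01,  2.53938662e-02, -3.90715742e+01,
       -6.13454869e-02,  3.66270065e-02,  9.98988071e-05]), 'eef_pos': array([ 0.22689743, -0.58196392,  0.19605579]), 'eef_rot': array([-1.79929214e+02,  3.61578830e-03,  2.13009836e+01]), 'ft_force': array([-0.49241432, -0.07710554,  0.4450237 ]), 'moment': array([-0.02983042,  0.00252288,  0.01784546]), 'opening': 1.000459730219828}
```

```bash
python3 - <<'E'
s=open('h.py').read()
s=s.replace('def ray','''from scipy.spatial.transform import Rotation as R
def rot(f): return R.from_euler('xyz',f["rotation"],degrees=True).as_matrix()
def ray''',1).replace('np.array(f["rotation"])','rot(f)')
open('h.py','w').write(s)
E
cat h.py | head -30
```

```text
import numpy as np, cv2
from workcell import get_state, grab_frame, job_done
from scipy.spatial.transform import Rotation as R
def rot(f): return R.from_euler('xyz',f["rotation"],degrees=True).as_matrix()
def ray(f,u,v):
    xd=(u-f["cx"])/f["fx"]; yd=(v-f["cy"])/f["fy"]
    K=np.array([[f["fx"],0,f["cx"]],[0,f["fy"],f["cy"]],[0,0,1.]])
    p=cv2.undistortPoints(np.array([[[u,v]]],float),K,np.array([f["k1"],0,0,0.]))[0,0]
    d=rot(f)@np.array([p[0],-p[1],-1.])
    return np.array(f["position"]),d/np.linalg.norm(d)
def onz(f,u,v,z):
    o,d=ray(f,u,v); return o+d*(z-o[2])/d[2]
def proj(f,P):
    q=rot(f).T@(np.array(P)-np.array(f["position"]))
    x,y=q[0]/-q[2],-q[1]/-q[2]; r2=x*x+y*y; s=1+f["k1"]*r2
    return f["fx"]*x*s+f["cx"],f["fy"]*y*s+f["cy"]
def two(f1,a,f2,b):
    o1,d1=ray(f1,*a);o2,d2=ray(f2,*b)
    A=np.stack([d1,-d2],1);t=np.linalg.lstsq(A,o2-o1,rcond=None)[0]
    p=o1+d1*t[0];q=o2+d2*t[1];return (p+q)/2,np.linalg.norm(p-q)
```

View pics/top0.png

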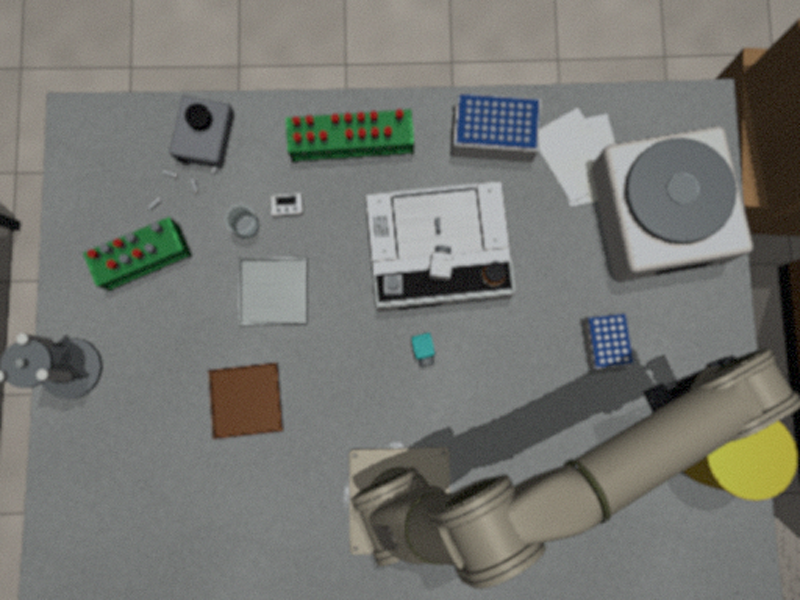

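View pics/side0.png

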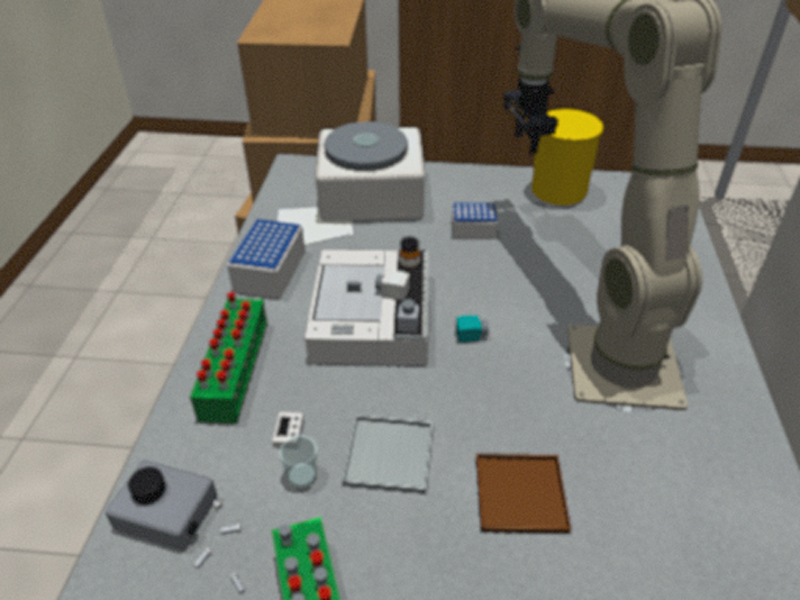

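```bash
python3 - <<'E'
import cv2
a=cv2.imread('pics/top0_raw.png')[110:205,225:338]; cv2.imwrite('pics/top0c.png',cv2.resize(a,None,fx=7,fy=6.3,interpolation=cv2.INTER_CUBIC) if 0 else cv2.resize(a,None,fx=6,fy=6,interpolation=cv2.INTER_CUBIC))
a=cv2.imread('pics/side0_raw.png')[145:240,190:290]; cv2.imwrite('pics/side0c.png',cv2.resize(a,None,fx=6,fy=6,interpolation=cv2.INTER_CUBIC))
E
```

```text
(no output)
```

View pics/top0c.png

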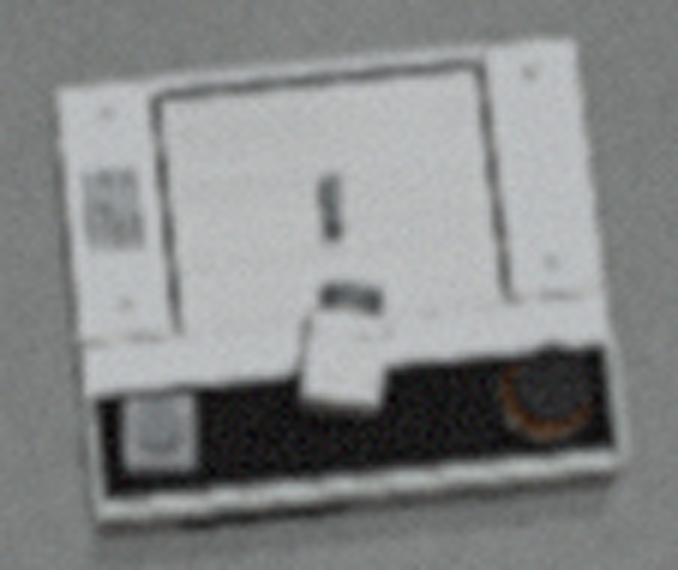

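View pics/side0c.png

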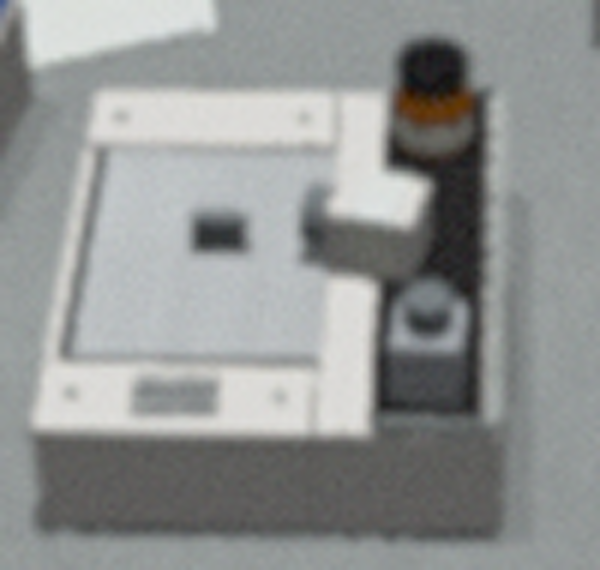

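```bash
python3 - <<'E'
from h import *
f=grab_frame("top")
P=lambda x,y:(225+(x+.5)/6-.5,110+(y+.5)/6-.5)
for n,c,z in [("deckFL",(60,88),.08),("deckFR",(577,38),.08),("stripNL... far-left",(97,397),.08),("strip far-right",(605,347),.08),("strip nr",(613,447),.08),("strip nl",(108,495),.08),("flap FL",(155,97),.08),("flap FR",(482,66),.08),
 ("fin top",(331,208),.106),("fin",(331,180),.106),("fin",(331,238),.106),
 ("b cap L",(316,312),.126),("b cap R",(388,322),.126),("b foot R",(380,408),.126),("b foot L",(302,400),.126),("capfarL",(322,288),.103),("capfarR",(382,290),.103)]:
    print(n,np.round(onz(f,*P(*c),z),4))
for n,c,z in [("tray",(273,291),.018),("trayc",(241,259),.018),("trayc",(306,258),.018),("trayc",(306,323),.018),("trayc",(241,325),.018),]:
    print(n,np.round(onz(f,c[0]/1.5625,c[1]/1.5625,z),4))
E
```

```text
deckFL [0.7007 0.0629 0.08  ]
deckFR [ 0.725  -0.2531  0.08  ]
stripNL... far-left [0.5094 0.0433 0.08  ]
strip far-right [ 0.5329 -0.2626  0.08  ]
strip nr [ 0.472  -0.2649  0.08  ]
strip nl [0.4499 0.0376 0.08  ]
flap FL [0.6938 0.0052 0.08  ]
flap FR [ 0.7088 -0.1946  0.08  ]
fin top [ 0.6161 -0.0993  0.106 ]
fin [ 0.6332 -0.0998  0.106 ]
fin [ 0.5978 -0.0988  0.106 ]
b cap L [ 0.5491 -0.0882  0.126 ]
b cap R [ 0.5422 -0.1302  0.126 ]
b foot R [ 0.4912 -0.1241  0.126 ]
b foot L [ 0.497  -0.0787  0.126 ]
capfarL [ 0.5682 -0.0927  0.103 ]
capfarR [ 0.5662 -0.1284  0.103 ]
tray [0.4861 0.2915 0.018 ]
trayc [0.565  0.3678 0.018 ]
trayc [0.5641 0.2134 0.018 ]
trayc [0.4079 0.2135 0.018 ]
trayc [0.4068 0.3659 0.018 ]
```

Call:
servo_tool --increments '[[[0, 0, -1.5, 0.1023, 1], [0, 0, -1.5, 0.1023, 1], [0, 0, -1.5, 0.1023, 1], [0, 0, -1.5, 0.1023, 1], [0, 0, -1, 0.1023, 1]]]'

```text
time_s: 0.57
eef_pos: [0.2272, -0.5825, 0.2681]
eef_rot: [180.0, -0.0, -8.3]
ft_force: [0.6, -0.7, 0.1]
opening: 1.002
```

```bash
cat >> h.py <<'E'
LANE=np.array([.491,-.111]); YAW=4.4
def togo(target,yaw=None):
    s=get_state(); p=np.array(s["eef_pos"]); M=R.from_euler('xyz',s["eef_rot"],degrees=True).as_matrix()
    d=M.T@(np.array(target)-p)*100
    print("t",round(s["time_s"],2),"pos",p.round(4),"rot",np.round(s["eef_rot"],2),"F",np.round(s["ft_force"],1),"op",round(s["opening"],3))
    print(" togo cm",d.round(2), None if yaw is None else np.round(np.radians(-((yaw-s["eef_rot"][2]+90)%180-90)),3))
def st(x,y,z):
    c,n=np.cos(np.radians(YAW)),np.sin(np.radians(YAW)); return [LANE[0]+c*x-n*y,LANE[1]+n*x+c*y,z]
E
python3 -c "
from h import *
togo([.534,-.107,.2],-8)"
```

```text
t 0.57 pos [ 0.2272 -0.5825  0.2681] rot [ 1.7995e+02 -4.0000e-02 -8.2900e+00] F [ 0.6 -0.7  0.1] op 1.002
 togo cm [ 23.5  -51.48   6.78] -0.005
```

Call:
servo_tool --increments '[[[1.5, -3.4, 0, 0, 1], [1.5, -3.4, 0, 0, 1], [1.5, -3.4, 0, 0, 1], [1.5, -3.4, 0, 0, 1], [1.5, -3.4, 0, 0, 1]]]'

```text
time_s: 0.98
eef_pos: [0.3256, -0.4227, 0.2666]
eef_rot: [180.0, 0.0, -8.0]
ft_force: [1.3, -0.5, -0.3]
opening: 1.001
```

Call:
servo_tool --increments '[[[1.5, -3.4, 0, 0, 1], [1.5, -3.4, 0, 0, 1], [1.5, -3.4, 0, 0, 1], [1.5, -3.4, 0, 0, 1], [1.5, -3.4, 0, 0, 1]]]'

```text
time_s: 1.4
eef_pos: [0.4234, -0.2648, 0.2667]
eef_rot: [180.0, 0.0, -8.0]
ft_force: [1.1, -0.5, -0.4]
opening: 0.997
```

Call:
servo_tool --increments '[[[2.0, -3.4, 0, 0, 1], [2.0, -3.4, 0, 0, 1], [2.0, -3.4, 0.8, 0, 1], [1.5, -3.4, 2, 0, 1], [0.8, -2.0, 3, 0, 1]]]'

```text
time_s: 1.82
eef_pos: [0.5297, -0.1197, 0.2105]
eef_rot: [-179.9, -0.3, -7.8]
ft_force: [1.2, 1.1, -0.8]
opening: 0.999
```

```bash
python3 -c "
from h import *
togo([.534,-.107,.085],-8)
f=grab_frame('side');cv2.imwrite('pics/s1.png',cv2.resize(f['color'][60:260,140:340],None,fx=3,fy=3))
f=grab_frame('top');cv2.imwrite('pics/t1.png',cv2.resize(f['color'][100:210,215:345],None,fx=5,fy=5))"
```

```text
t 1.82 pos [ 0.5297 -0.1197  0.2105] rot [-179.94   -0.28   -7.78] F [ 1.2  1.1 -0.8] op 0.999
 togo cm [ 0.19 -1.3  12.55] 0.004
```

Call:
servo_tool --increments '[[[0, 0, 0, 0, 1], [0, 0, 0, 0, 1]]]'

```text
time_s: 2.08
eef_pos: [0.5266, -0.1251, 0.2096]
eef_rot: [180.0, -0.0, -8.1]
ft_force: [-0.7, -0.4, 1.3]
opening: 0.997
```

View pics/s1.png

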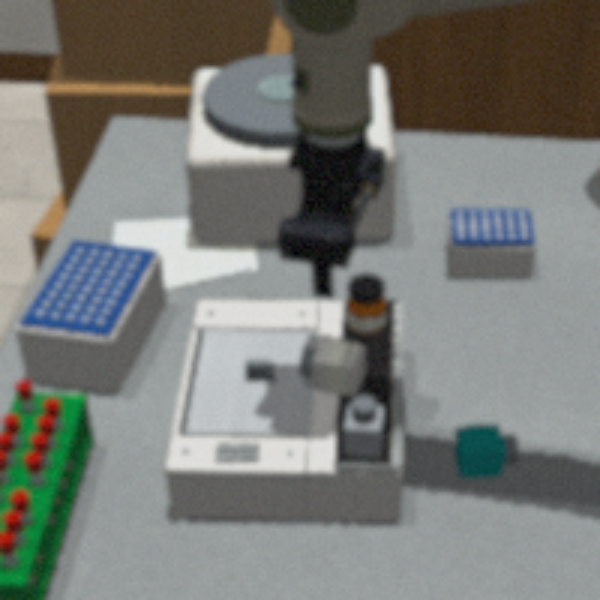

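```bash
python3 -c "
from h import *
togo([.534,-.107,.085],-8)"
```

```text
t 2.08 pos [ 0.5266 -0.1251  0.2096] rot [ 1.7997e+02 -3.0000e-02 -8.0700e+00] F [-0.7 -0.4  1.3] op 0.997
 togo cm [ 0.48 -1.91 12.46] -0.001
```

```bash
python3 -c "
from h import *
f=grab_frame('side')
def q(P):
  u,v=proj(f,P); return round((u-190+.5)*6-.5),round((v-145+.5)*6-.5)
for P in [(.497,-.0787,.126),(.4912,-.1241,.126),(.5491,-.0882,.126),(.5422,-.13,.126)]: print(q(P))
print('fin',q(st(.113,0,.106)),q(st(.147,0,.106)),q(st(.13,0,.106)),'lane corners',q(st(-.033,-.155,.08)),q(st(.033,-.155,.08)),q(st(-.033,.155,.08)),q(st(.033,.155,.08)))
for x in(61,211):
  for y in(-98,98): print('flap',q(st(x/1e3,y/1e3,.08)))
"
```

```text
(419, 230)
(437, 182)
(334, 214)
(354, 171)
fin (248, 219) (192, 218) (220, 218) lane corners (491, 101) (390, 99) (487, 434) (370, 431)
flap (343, 153)
flap (326, 362)
flap (108, 149)
flap (69, 358)
```

Call:
servo_tool --increments '[[[0.24, -0.96, 2, 0, 1], [0.24, -0.95, 2, 0, 1], [0, 0, 2, 0, 1], [0, 0, 1, 0, 1], [0, 0, 0, 0, 1]]]'

```text
time_s: 2.55
eef_pos: [0.5328, -0.107, 0.1377]
eef_rot: [180.0, 0.1, -8.1]
ft_force: [-0.3, -0.1, -0.6]
opening: 0.994
```

Call:
servo_tool --increments '[[[0.1, 0, 1.8, 0, 1], [0, 0, 1.8, 0, 1], [0, 0, 1.2, 0, 1], [0, 0, 0.4, 0, 1], [0, 0, 0, 0, 1]]]'

```text
time_s: 2.97
eef_pos: [0.5348, -0.1064, 0.087]
eef_rot: [180.0, 0.0, -8.1]
ft_force: [0.7, 0.6, 0.7]
opening: 0.998
```

```bash
python3 -c "
from h import *
togo([.534,-.107,.085],-8)
f=grab_frame('side');cv2.imwrite('pics/s2.png',cv2.resize(f['color'][120:240,180:300],None,fx=5,fy=5))"
```

```text
t 2.97 pos [ 0.5348 -0.1064  0.087 ] rot [ 1.7999e+02  4.0000e-02 -8.0500e+00] F [0.7 0.6 0.7] op 0.998
 togo cm [-0.07  0.07  0.2 ] -0.001
```

View pics/s2.png

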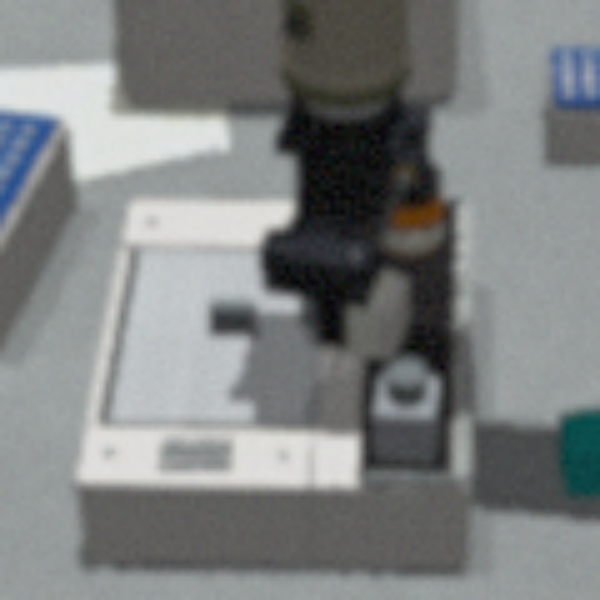

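Call:
servo_tool --increments '[[[0, 0, 0, 0, 0.3], [0, 0, 0, 0, 0.3], [0, 0, 0, 0, 0.3], [0, 0, 0, 0, 0.3], [0, 0, 0, 0, 0.3]]]' --squeeze 12

```text
time_s: 3.43
eef_pos: [0.5352, -0.1059, 0.0873]
eef_rot: [180.0, -0.0, -8.0]
ft_force: [0.4, 0.4, -0.4]
opening: 0.71
```

Call:
servo_tool --increments '[[[0, 0, -0.3, 0, 0.3], [0, 0, -0.4, 0, 0.3], [0, 0, -0.4, 0, 0.3], [0, 0, -0.4, 0, 0.3], [0, 0, 0, 0, 0.3]]]'

```text
time_s: 3.85
eef_pos: [0.5355, -0.1059, 0.103]
eef_rot: [180.0, -0.1, -8.0]
ft_force: [-0.2, -0.6, -1.3]
opening: 0.524
```

```bash
python3 -c "
from h import *
togo(st(.023+.041,0,.105),4.4)
f=grab_frame('side');cv2.imwrite('pics/s3.png',cv2.resize(f['color'][120:240,180:300],None,fx=5,fy=5))"
```

```text
t 3.85 pos [ 0.5355 -0.1059  0.103 ] rot [ 1.7999e+02 -7.0000e-02 -8.0000e+00] F [-0.2 -0.6 -1.3] op 0.524
 togo cm [ 1.91 -0.25 -0.2 ] -0.216
```

View pics/s3.png

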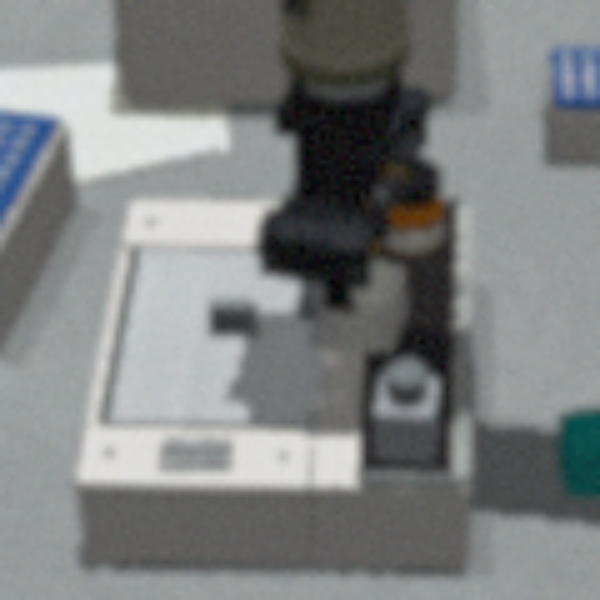

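Call:
servo_tool --increments '[[[0, 0, 0, 0, 0.3], [0, 0, -0.6, 0, 0.3], [0, 0, -1, 0, 0.3], [0, 0, -1, 0, 0.3], [0, 0, -0.4, 0, 0.3]]]'

```text
time_s: 4.32
eef_pos: [0.536, -0.106, 0.1343]
eef_rot: [180.0, -0.2, -8.0]
ft_force: [-0.2, -0.3, -0.7]
opening: 0.524
```

```bash
python3 -c "
from h import *
togo(st(.023+.041,0,.105),4.4)
f=grab_frame('side');cv2.imwrite('pics/s4.png',cv2.resize(f['color'][120:240,180:300],None,fx=5,fy=5))"
```

```text
t 4.32 pos [ 0.536  -0.106   0.1343] rot [ 1.7999e+02 -1.5000e-01 -8.0000e+00] F [-0.2 -0.3 -0.7] op 0.524
 togo cm [ 1.85 -0.25  2.94] -0.216
```

View pics/s4.png

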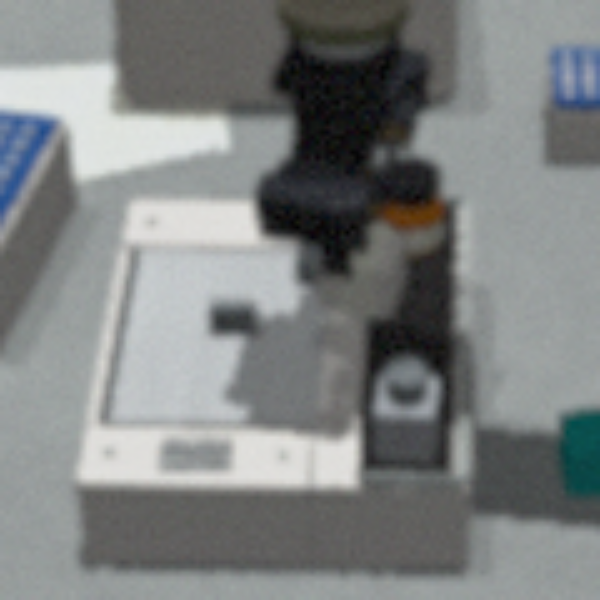

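```bash
python3 -c "
from h import *
f=grab_frame('side');a=f['color'][155:195,230:275];cv2.imwrite('pics/s5.png',cv2.resize(cv2.convertScaleAbs(a,alpha=1.5,beta=0),None,fx=15,fy=15,interpolation=cv2.INTER_CUBIC))"
```

```text
(no output)
```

View pics/s5.png

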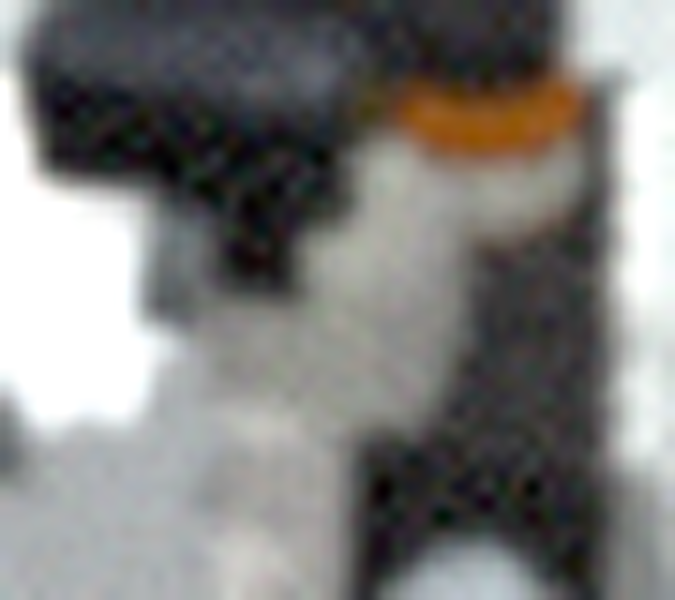

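```bash
python3 -c "
from h import *
f=grab_frame('side')
for c in [(430,440),(470,230),(195,330)]:
  o,d=ray(f,230+c[0]/15-.5,155+c[1]/15-.5)
  # face plane: points p with (p-g).n=.023 , n = (sin8,cos8)
  n=np.array([np.sin(np.radians(8)),np.cos(np.radians(8)),0]);g=np.array([.536,-.106,.153])
  t=(.023-(o-g)@n)/(d@n);p=o+t*d
  tx=np.array([np.cos(np.radians(8)),-np.sin(np.radians(8)),0])
  print(p.round(4),'along',((p-g)@tx).round(4),'z rel',(p-g)[2].round(4))
"
```

```text
[ 0.5016 -0.0779  0.1219] along -0.038 z rel -0.0311
[ 0.4919 -0.0766  0.1871] along -0.0478 z rel 0.0341
[ 0.558  -0.0859  0.1443] along 0.019 z rel -0.0087
```

Call:
servo_tool --increments '[[[0, 0, 0, -0.108, 0.3], [0, 0, 0, -0.108, 0.3], [0, 0, 0, 0, 0.3]]]'

```text
time_s: 4.72
eef_pos: [0.5347, -0.1059, 0.1316]
eef_rot: [-180.0, 0.0, 4.7]
ft_force: [0.4, 0.1, -1.2]
opening: 0.529
```

```bash
python3 -c "
from h import *
togo(st(.061,0,.100),4.4)"
```

```text
t 4.72 pos [ 0.5347 -0.1059  0.1316] rot [-1.7999e+02  4.0000e-02  4.6700e+00] F [ 0.4  0.1 -1.2] op 0.529
 togo cm [1.7  0.19 3.15] 0.005
```

Call:
servo_tool --increments '[[[0.8, 0.1, 0.5, 0, 0.3], [0.9, 0.1, 1, 0, 0.3], [0, 0, 1, 0, 0.3], [0, 0, 0.6, 0, 0.3], [0, 0, 0, 0, 0.3]]]'

```text
time_s: 5.13
eef_pos: [0.5508, -0.1063, 0.0988]
eef_rot: [-179.9, 0.2, 4.3]
ft_force: [-0.7, -0.5, -1.1]
opening: 0.524
```

Call:
servo_tool --increments '[[[0, 0, 0.3, 0, 0.3], [0, 0, 0.3, 0, 0.3], [0, 0, 0, 0, 0.3]]]'

```text
time_s: 5.38
eef_pos: [0.5524, -0.1069, 0.0953]
eef_rot: [180.0, -0.0, 4.3]
ft_force: [0.3, -0.2, -0.6]
opening: 0.523
```

```bash
python3 -c "
from h import *
togo(st(.061,0,.092),4.4)
f=grab_frame('side');a=f['color'][150:200,225:275];cv2.imwrite('pics/s6.png',cv2.resize(cv2.convertScaleAbs(a,alpha=1.5,beta=0),None,fx=12,fy=12,interpolation=cv2.INTER_CUBIC))"
```

```text
t 5.38 pos [ 0.5524 -0.1069  0.0953] rot [ 1.7997e+02 -5.0000e-02  4.3300e+00] F [ 0.3 -0.2 -0.6] op 0.523
 togo cm [-0.05 -0.06  0.33] -0.001
```

View pics/s6.png

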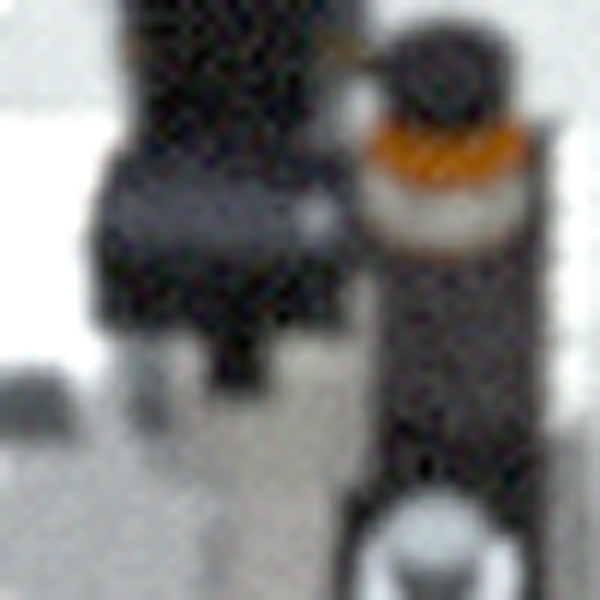

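Call:
servo_tool --increments '[[[0, 0, 0.25, 0, 0.3], [0, 0, 0.25, 0, 0.3], [0, 0, 0, 0, 0.3], [0, 0, 0, 0, 0.3]]]'

```text
time_s: 5.77
eef_pos: [0.5536, -0.108, 0.092]
eef_rot: [179.9, -0.2, 4.3]
ft_force: [-0.9, -3.0, 9.4]
opening: 0.532
```

```bash
python3 -c "
from h import *
togo(st(.061,0,.092),4.4)
f=grab_frame('top');a=f['color'][150:200,255:315];cv2.imwrite('pics/t6.png',cv2.resize(cv2.convertScaleAbs(a,alpha=1.3,beta=0),None,fx=12,fy=12,interpolation=cv2.INTER_CUBIC))"
```

```text
t 5.77 pos [ 0.5536 -0.108   0.092 ] rot [179.86  -0.2    4.31] F [-0.9 -3.   9.4] op 0.532
 togo cm [-0.16 -0.18 -0.  ] -0.002
```

View pics/t6.png

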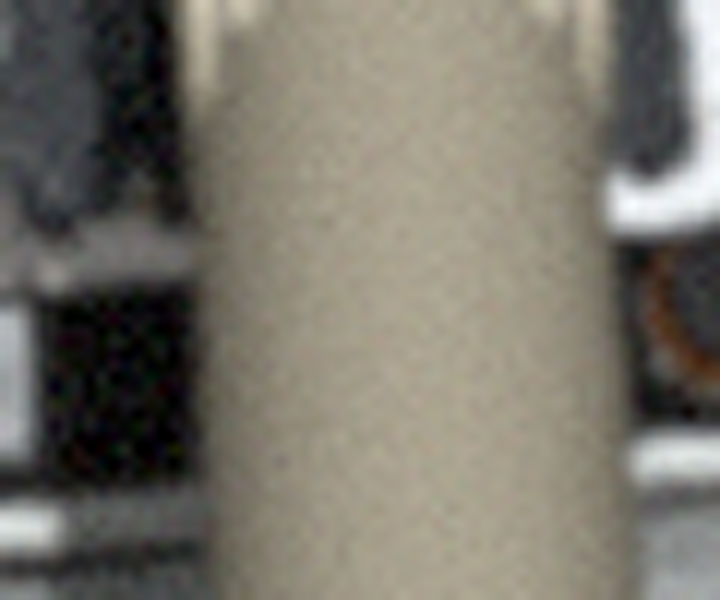

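Call:
servo_tool --increments '[[[-0.33, 0.08, -0.4, 0, 0.3], [-0.33, 0.08, -0.33, 0, 0.3], [-0.35, 0, -0.25, 0, 0.3], [-0.35, 0, -0.24, 0, 0.3], [0, 0, 0, 0, 0.3]]]' --squeeze 8

```text
time_s: 6.23
eef_pos: [0.5381, -0.1093, 0.1026]
eef_rot: [180.0, -0.0, 4.4]
ft_force: [0.2, -0.1, -1.9]
opening: 0.526
```

```bash
python3 -c "
from h import *
togo(st(.061,0,.092),4.4)
f=grab_frame('side');a=f['color'][150:200,225:275];cv2.imwrite('pics/s7.png',cv2.resize(cv2.convertScaleAbs(a,alpha=1.5,beta=0),None,fx=12,fy=12,interpolation=cv2.INTER_CUBIC))"
```

```text
t 6.23 pos [ 0.5381 -0.1093  0.1026] rot [179.98  -0.     4.37] F [ 0.2 -0.1 -1.9] op 0.526
 togo cm [ 1.39 -0.19  1.06] -0.001
```

View pics/s7.png

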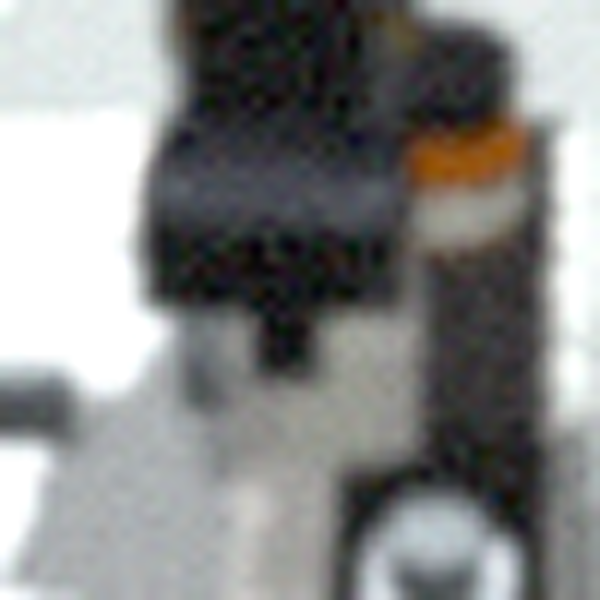

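```bash
python3 -c "
from h import *
for t in [(.008,0,.095),(.003,0,.095),(-.0024,0,.1015),(-.008,0,.1064),(-.0138,0,.110),(-.019,0,.1123)]: togo(st(*t),4.4)"
```

```text
t 6.28 pos [ 0.5384 -0.1093  0.1024] rot [ 1.7998e+02 -1.0000e-02  4.3600e+00] F [ 0.1  0.5 -0.8] op 0.533
 togo cm [-3.94 -0.19  0.74] -0.001
t 6.28 pos [ 0.5384 -0.1093  0.1024] rot [ 1.7998e+02 -1.0000e-02  4.3600e+00] F [ 0.1  0.5 -0.8] op 0.533
 togo cm [-4.44 -0.19  0.74] -0.001
t 6.28 pos [ 0.5384 -0.1093  0.1024] rot [ 1.7998e+02 -1.0000e-02  4.3600e+00] F [ 0.1  0.5 -0.8] op 0.533
 togo cm [-4.98 -0.19  0.09] -0.001
t 6.28 pos [ 0.5384 -0.1093  0.1024] rot [ 1.7998e+02 -1.0000e-02  4.3600e+00] F [ 0.1  0.5 -0.8] op 0.533
 togo cm [-5.54 -0.19 -0.4 ] -0.001
t 6.28 pos [ 0.5384 -0.1093  0.1024] rot [ 1.7998e+02 -1.0000e-02  4.3600e+00] F [ 0.1  0.5 -0.8] op 0.533
 togo cm [-6.12 -0.19 -0.76] -0.001
t 6.28 pos [ 0.5384 -0.1093  0.1024] rot [ 1.7998e+02 -1.0000e-02  4.3600e+00] F [ 0.1  0.5 -0.8] op 0.533
 togo cm [-6.64 -0.19 -0.99] -0.001
```

Call:
servo_tool --increments '[[[-1, -0.1, 0.1, 0, 0.3], [-1, -0.1, 0.1, 0, 0.3], [-1, 0, 0.1, 0, 0.3], [-0.5, 0, 0.1, 0, 0.3], [0, 0, 0, 0, 0.3]]]'

```text
time_s: 6.7
eef_pos: [0.5026, -0.1102, 0.0979]
eef_rot: [180.0, 0.0, 4.3]
ft_force: [0.4, -0.2, -2.2]
opening: 0.528
```

```bash
python3 -c "
from h import *
togo(st(.003,0,.095),4.4)
f=grab_frame('side');a=f['color'][150:200,235:285];cv2.imwrite('pics/s8.png',cv2.resize(cv2.convertScaleAbs(a,alpha=1.5,beta=0),None,fx=12,fy=12,interpolation=cv2.INTER_CUBIC))"
```

```text
t 6.7 pos [ 0.5026 -0.1102  0.0979] rot [1.7998e+02 4.0000e-02 4.3400e+00] F [ 0.4 -0.2 -2.2] op 0.528
 togo cm [-0.86 -0.01  0.29] -0.001
```

View pics/s8.png

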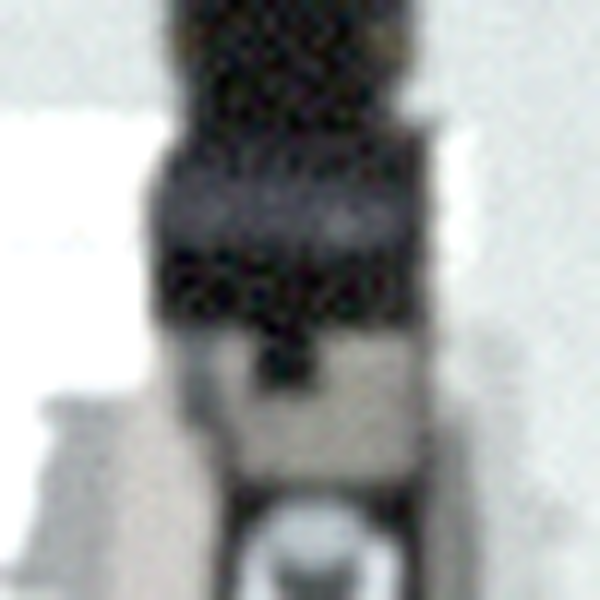

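```bash
cat >> h.py <<'E'
def face(f,pts,g,yaw,off=.023):
    th=np.radians(yaw); n=np.array([-np.sin(th),np.cos(th),0]);tx=np.array([np.cos(th),np.sin(th),0])
    for u,v in pts:
        o,d=ray(f,u-.5,v-.5); t=(off-(o-g)@n)/(d@n);p=o+t*d
        print('along %.1f z %.1f mm rel grasp; world'%(((p-g)@tx)*1e3,(p-g)[2]*1e3),p.round(4))
E
python3 -c "
from h import *
f=grab_frame('side');face(f,[(235+x/12,150+y/12) for x,y in [(410,475),(215,445),(425,340)]],np.array([.5026,-.1102,.0979+.019]),4.3)"
```

```text
along -36.1 z -26.7 mm rel grasp; world [ 0.4649 -0.09    0.0902]
along 22.4 z -16.2 mm rel grasp; world [ 0.5232 -0.0856  0.1007]
along -39.9 z 25.9 mm rel grasp; world [ 0.4611 -0.0903  0.1428]
```

Call:
servo_tool --increments '[[[-0.4, 0, 0.6, 0, 0.3], [-0.8, 0, 0, 0, 0.3], [-0.35, 0, -0.3, 0, 0.3], [-0.36, 0, -0.5, 0, 0.3], [0, 0, 0, 0, 0.3]]]'

```text
time_s: 7.22
eef_pos: [0.4841, -0.1116, 0.1011]
eef_rot: [180.0, -0.0, 4.4]
ft_force: [1.1, -0.6, -1.2]
opening: 0.528
```

```bash
python3 -c "
from h import *
togo(st(-.016,0,.1064),4.4)
f=grab_frame('side');a=f['color'][150:200,235:285];cv2.imwrite('pics/s9.png',cv2.resize(cv2.convertScaleAbs(a,alpha=1.5,beta=0),None,fx=12,fy=12,interpolation=cv2.INTER_CUBIC))"
```

```text
t 7.22 pos [ 0.4841 -0.1116  0.1011] rot [ 1.7996e+02 -1.0000e-02  4.3500e+00] F [ 1.1 -0.6 -1.2] op 0.528
 togo cm [-0.9  -0.01 -0.53] -0.001
```

View pics/s9.png

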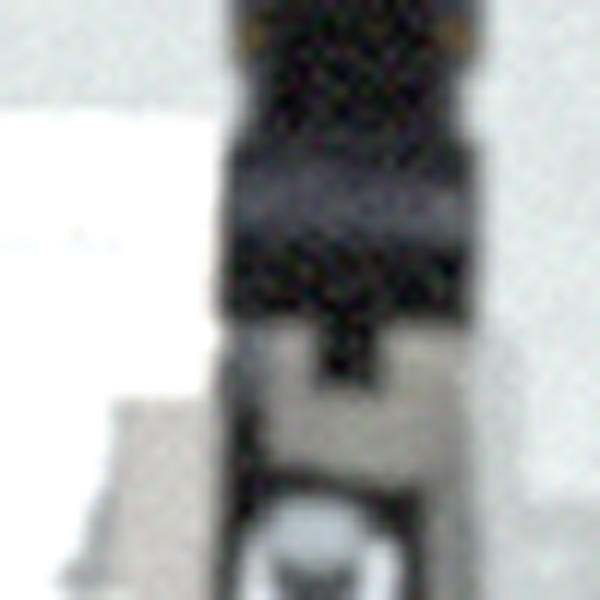

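```bash
python3 -c "
from h import *
f=grab_frame('side');face(f,[(235+x/12,150+y/12) for x,y in [(425,490),(265,450),(465,330)]],np.array([.4841,-.1116,.1201]),4.4)"
```

```text
along -22.1 z -35.8 mm rel grasp; world [ 0.4603 -0.0904  0.0843]
along 26.1 z -21.0 mm rel grasp; world [ 0.5083 -0.0867  0.0991]
along -33.0 z 26.7 mm rel grasp; world [ 0.4494 -0.0912  0.1468]
```

Call:
servo_tool --increments '[[[-0.45, 0, -0.2, 0, 0.3], [-0.45, 0, -0.2, 0, 0.3], [-0.35, 0, -0.15, 0, 0.3], [-0.35, 0, -0.1, 0, 0.3], [-0.3, 0, -0.05, 0, 0.3]]]'

```text
time_s: 7.73
eef_pos: [0.4658, -0.1129, 0.1078]
eef_rot: [180.0, -0.1, 4.4]
ft_force: [2.2, -0.1, 2.9]
opening: 0.53
```

Call:
servo_tool --increments '[[[-0.3, 0, 0, 0, 0.3], [0, 0, 0, 0, 0.3]]]'

```text
time_s: 7.9
eef_pos: [0.4626, -0.1132, 0.1076]
eef_rot: [180.0, -0.0, 4.4]
ft_force: [2.1, -0.3, 2.7]
opening: 0.523
```

```bash
python3 -c "
from h import *
togo(st(-.0276,0,.11),4.4)
f=grab_frame('side');a=f['color'][150:200,235:285];cv2.imwrite('pics/s10.png',cv2.resize(cv2.convertScaleAbs(a,alpha=1.5,beta=0),None,fx=12,fy=12,interpolation=cv2.INTER_CUBIC))"
```

```text
t 7.9 pos [ 0.4626 -0.1132  0.1076] rot [ 1.7997e+02 -5.0000e-02  4.3600e+00] F [ 2.1 -0.3  2.7] op 0.523
 togo cm [ 0.09  0.   -0.24] -0.001
```

View pics/s10.png

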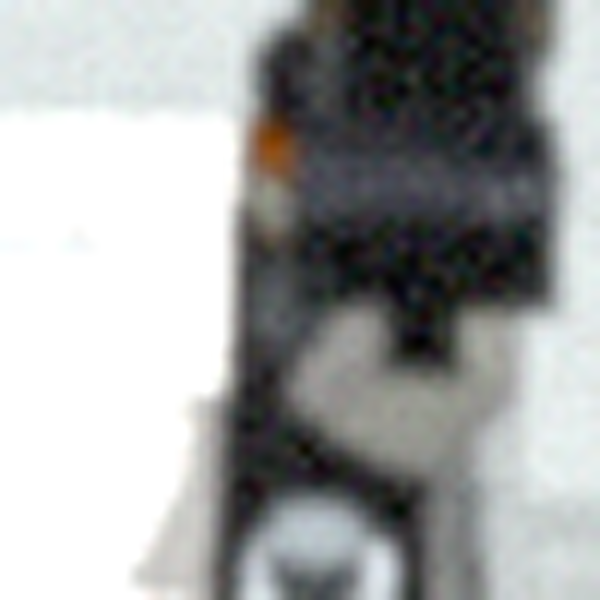

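```bash
python3 -c "
from h import *
f=grab_frame('side');face(f,[(235+x/12,150+y/12) for x,y in [(405,475),(285,380),(500,385)]],np.array([.4626,-.1132,.1266]),4.4)"
```

```text
along 5.6 z -36.4 mm rel grasp; world [ 0.4664 -0.0898  0.0902]
along 41.5 z -0.0 mm rel grasp; world [ 0.5022 -0.0871  0.1266]
along -22.2 z -0.6 mm rel grasp; world [ 0.4387 -0.092   0.126 ]
```

Call:
servo_tool --increments '[[[0.2, 0, -0.8, 0, 0.3], [1, 0, -0.6, 0, 0.3], [1.5, 0, 0, 0, 0.3], [1.4, 0, 0, 0, 0.3], [0.5, 0, 0.7, 0, 0.3]]]' --squeeze 10

```text
time_s: 8.42
eef_pos: [0.5101, -0.1092, 0.1149]
eef_rot: [-180.0, -0.1, 4.4]
ft_force: [0.1, -0.2, -1.9]
opening: 0.525
```

Call:
servo_tool --increments '[[[0, 0, 0.6, 0, 0.3], [0, 0, 0, 0, 0.3]]]'

```text
time_s: 8.58
eef_pos: [0.5067, -0.1093, 0.106]
eef_rot: [-179.9, 0.2, 4.4]
ft_force: [0.2, -0.9, -2.5]
opening: 0.528
```

```bash
python3 -c "
from h import *
togo(st(.0174,0,.097),4.4)
f=grab_frame('side');a=f['color'][150:200,235:285];cv2.imwrite('pics/s11.png',cv2.resize(cv2.convertScaleAbs(a,alpha=1.5,beta=0),None,fx=12,fy=12,interpolation=cv2.INTER_CUBIC))"
```

```text
t 8.58 pos [ 0.5067 -0.1093  0.106 ] rot [-179.93    0.23    4.39] F [ 0.2 -0.9 -2.5] op 0.528
 togo cm [0.17 0.05 0.9 ] -0.0
```

View pics/s11.png

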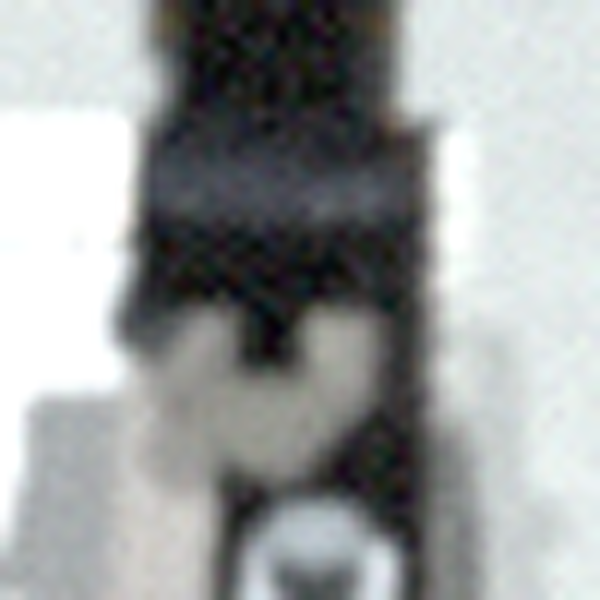

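Call:
servo_tool --increments '[[[0, 0, 0.4, 0, 0.3], [0, 0, 0.3, 0, 0.3], [0, 0, 0.2, 0, 0.3], [0, 0, 0, 0, 0.3]]]'

```text
time_s: 8.97
eef_pos: [0.5106, -0.1096, 0.1012]
eef_rot: [179.9, -0.3, 4.4]
ft_force: [2.0, 1.4, 8.9]
opening: 0.533
```

```bash
python3 -c "
from h import *
togo(st(.0174,0,.097),4.4)"
```

```text
t 8.97 pos [ 0.5106 -0.1096  0.1012] rot [179.92  -0.3    4.37] F [2.  1.4 8.9] op 0.533
 togo cm [-0.23 -0.01  0.42] -0.0
```

Call:
servo_tool --increments '[[[-0.5, 0, 0.05, 0, 0.3], [-0.5, 0, 0.15, 0, 0.3], [-0.45, 0, 0.2, 0, 0.3], [-0.45, 0, 0.25, 0, 0.3], [0, 0, 0, 0, 0.3]]]' --squeeze 8

```text
time_s: 9.38
eef_pos: [0.4894, -0.1112, 0.0937]
eef_rot: [179.9, -0.1, 4.4]
ft_force: [-1.6, 1.7, 6.3]
opening: 0.527
```

```bash
python3 -c "
from h import *
togo(st(-.007,0,.085),4.4)
f=grab_frame('side');a=f['color'][150:200,235:285];cv2.imwrite('pics/s12.png',cv2.resize(cv2.convertScaleAbs(a,alpha=1.5,beta=0),None,fx=12,fy=12,interpolation=cv2.INTER_CUBIC))"
```

```text
t 9.38 pos [ 0.4894 -0.1112  0.0937] rot [ 1.7994e+02 -9.0000e-02  4.3500e+00] F [-1.6  1.7  6.3] op 0.527
 togo cm [-0.54 -0.01  0.87] -0.001
```

View pics/s12.png

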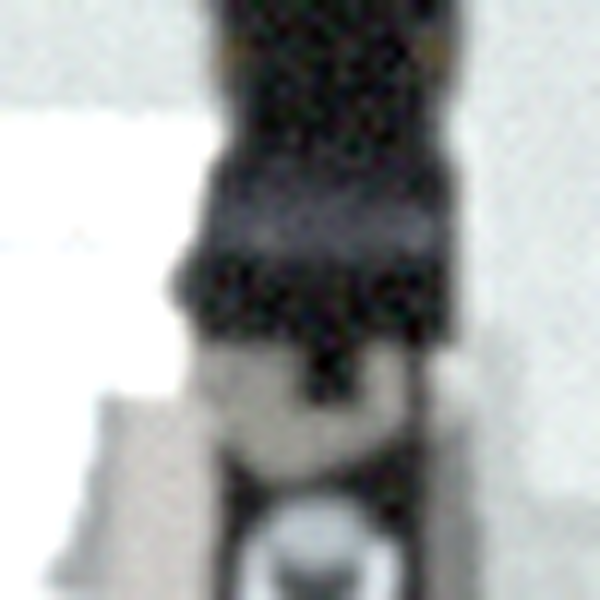

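Call:
servo_tool --increments '[[[-0.35, 0, 0.2, 0, 0.3], [-0.35, 0, 0.25, 0, 0.3], [-0.25, 0, 0.25, 0, 0.3], [0, 0, 0, 0, 0.3]]]'

```text
time_s: 9.77
eef_pos: [0.4795, -0.1119, 0.0862]
eef_rot: [180.0, -0.0, 4.3]
ft_force: [-2.4, 0.9, 4.8]
opening: 0.529
```

```bash
python3 -c "
from h import *
togo(st(-.007,0,.085),4.4)
f=grab_frame('side');a=f['color'][150:200,235:285];cv2.imwrite('pics/s13.png',cv2.resize(cv2.convertScaleAbs(a,alpha=1.5,beta=0),None,fx=12,fy=12,interpolation=cv2.INTER_CUBIC))"
```

```text
t 9.77 pos [ 0.4795 -0.1119  0.0862] rot [ 1.7996e+02 -1.0000e-02  4.3500e+00] F [-2.4  0.9  4.8] op 0.529
 togo cm [ 0.46 -0.01  0.12] -0.001
```

View pics/s13.png

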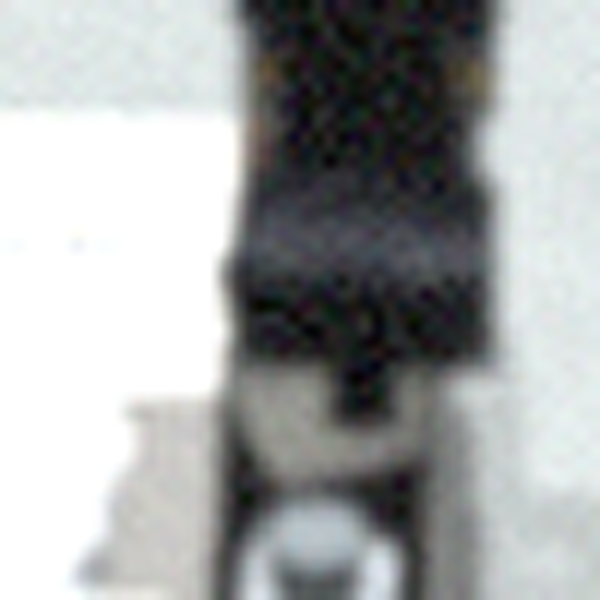

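Call:
servo_tool --increments '[[[-0.15, 0, 0.12, 0, 0.3], [-0.1, 0, 0.12, 0, 0.3], [0, 0, 0, 0, 0.3]]]'

```text
time_s: 10.07
eef_pos: [0.4772, -0.1121, 0.0838]
eef_rot: [180.0, -0.0, 4.4]
ft_force: [-3.3, 0.8, 4.7]
opening: 0.524
```

```bash
python3 -c "
from h import *
togo(st(-.007,0,.085),4.4)
f=grab_frame('side');a=f['color'][150:200,235:285];cv2.imwrite('pics/s14.png',cv2.resize(cv2.convertScaleAbs(a,alpha=1.5,beta=0),None,fx=12,fy=12,interpolation=cv2.INTER_CUBIC))
face(f,[(235+x/12,150+y/12) for x,y in [(265,470),(420,470)]],np.array([.4775,-.1119,.104]),4.4)"
```

```text
t 10.07 pos [ 0.4772 -0.1121  0.0838] rot [ 1.7996e+02 -1.0000e-02  4.3500e+00] F [-3.3  0.8  4.7] op 0.524
 togo cm [ 0.69 -0.   -0.12] -0.001
along 32.7 z -12.7 mm rel grasp; world [ 0.5083 -0.0865  0.0913]
along -13.9 z -11.6 mm rel grasp; world [ 0.4619 -0.09    0.0924]
```

View pics/s14.png

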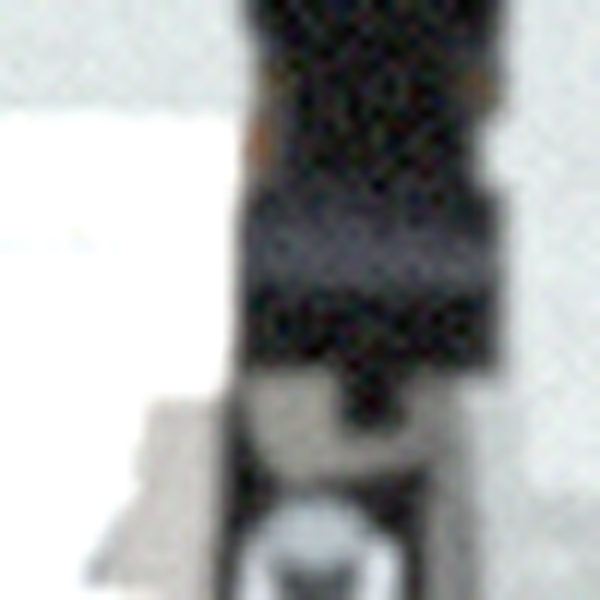

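Call:
servo_tool --increments '[[[0, 0, 0, 0, 0.6], [0, 0, 0, 0, 0.7], [0, 0, 0, 0, 0.8], [0, 0, 0, 0, 0.9], [0, 0, 0, 0, 0.9]]]'

```text
time_s: 10.53
eef_pos: [0.4776, -0.112, 0.0833]
eef_rot: [180.0, -0.0, 4.4]
ft_force: [-0.1, 0.4, -0.0]
opening: 0.813
```

Call:
servo_tool --increments '[[[0, 0, 0, 0, 0.9], [0, 0, -0.5, 0, 0.9], [0, 0, -1.5, 0, 0.9], [0, 0, -3, 0, 0.9], [0, 0, -4, 0, 0.9]]]'

```text
time_s: 10.95
eef_pos: [0.4758, -0.1114, 0.1725]
eef_rot: [-179.9, 0.2, 4.4]
ft_force: [1.4, -2.2, -0.6]
opening: 0.899
```

Call:
servo_tool --increments '[[[0, 0, -3, 0, 0.9], [2.5, 0, 0, 0, 0.9], [3.5, 0, 0, 0, 0.9], [4, 0, 0, 0, 0.9], [3.3, 0, 0, 0, 0.7]]]'

```text
time_s: 11.37
eef_pos: [0.6123, -0.1019, 0.2038]
eef_rot: [180.0, -0.1, 4.3]
ft_force: [0.3, 0.3, 0.8]
opening: 0.873
```

```bash
python3 -c "
from h import *
togo(st(.13,0,.2),4.4)
f=grab_frame('side');a=f['color'][120:240,180:300];cv2.imwrite('pics/s15.png',cv2.resize(a,None,fx=5,fy=5,interpolation=cv2.INTER_CUBIC))
f=grab_frame('top');a=f['color'][110:205,225:338];cv2.imwrite('pics/t15.png',cv2.resize(a,None,fx=6,fy=6,interpolation=cv2.INTER_CUBIC))"
```

```text
t 11.37 pos [ 0.6123 -0.1019  0.2038] rot [ 1.7997e+02 -6.0000e-02  4.3100e+00] F [0.3 0.3 0.8] op 0.873
 togo cm [ 0.84 -0.02  0.38] -0.001
```

View pics/s15.png

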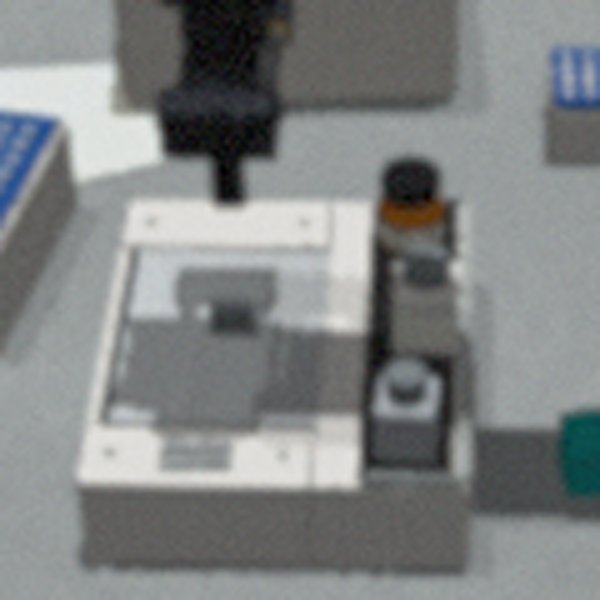

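View pics/t15.png

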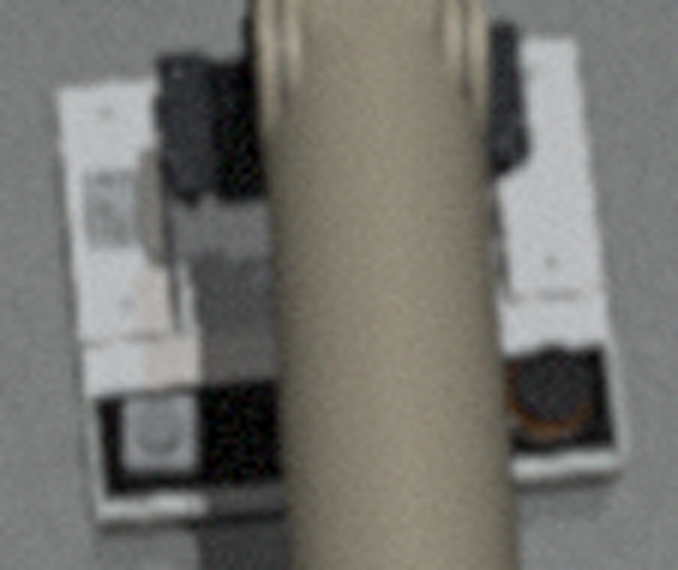

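```bash
python3 -c "
from h import *
f=grab_frame('side');a=f['color'][160:205,245:285];cv2.imwrite('pics/s16.png',cv2.resize(cv2.convertScaleAbs(a,alpha=1.6,beta=0),None,fx=14,fy=14,interpolation=cv2.INTER_CUBIC))
q=lambda P:tuple(np.round([(proj(f,P)[0]-245+.5)*14,(proj(f,P)[1]-160+.5)*14]).astype(int))
for x in (-5,-10,-15):
  X=x/1e3
  print(x,'top face +y edge',q(st(X-.023,.023,.134)),q(st(X+.023,.023,.134)),'bottom',q(st(X-.023,.023,.08)),q(st(X+.023,.023,.08)),'cap top c',q(st(X,0,.152)))
print('rail inner top y=.023',q(st(-.037,.023,.088)),q(st(-.037,-.03,.088)))
"
```

```text
-5 top face +y edge (np.int64(354), np.int64(284)) (np.int64(173), np.int64(281)) bottom (np.int64(352), np.int64(444)) (np.int64(174), np.int64(441)) cap top c (np.int64(266), np.int64(170))
-10 top face +y edge (np.int64(374), np.int64(284)) (np.int64(192), np.int64(281)) bottom (np.int64(371), np.int64(445)) (np.int64(193), np.int64(442)) cap top c (np.int64(285), np.int64(170))
-15 top face +y edge (np.int64(394), np.int64(284)) (np.int64(212), np.int64(281)) bottom (np.int64(390), np.int64(445)) (np.int64(213), np.int64(442)) cap top c (np.int64(305), np.int64(170))
rail inner top y=.023 (np.int64(387), np.int64(421)) (np.int64(388), np.int64(290))
```

View pics/s16.png

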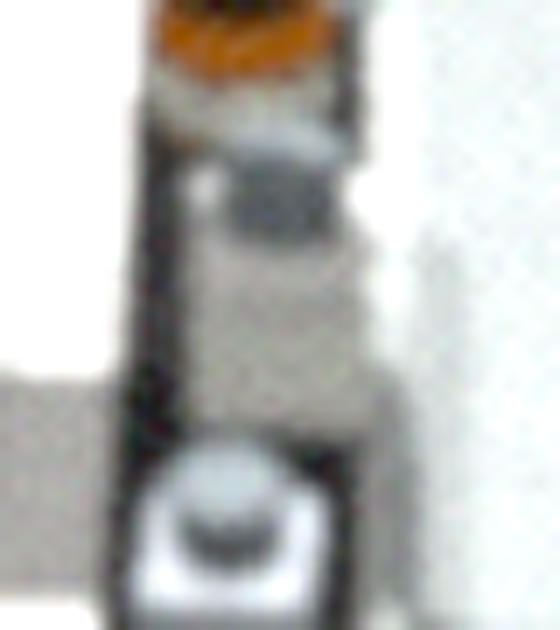

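Call:
servo_tool --increments '[[[-3, 0, 0, 0, 0.9], [-4, 0, 0, 0, 0.9], [-3.5, 0, 0, 0, 0.9], [-2, 0, 0, 0, 0.9], [0, 0, 0, 0, 0.9]]]'

```text
time_s: 11.93
eef_pos: [0.4816, -0.1126, 0.2042]
eef_rot: [179.8, 0.0, 4.2]
ft_force: [0.6, 0.3, 0.3]
opening: 0.896
```

```bash
python3 -c "
from h import *
togo(st(-.009,0,.1),4.4)"
```

```text
t 11.93 pos [ 0.4816 -0.1126  0.2042] rot [1.7984e+02 3.0000e-02 4.2200e+00] F [0.6 0.3 0.3] op 0.896
 togo cm [ 0.05 -0.12 10.42] -0.003
```

Call:
servo_tool --increments '[[[0, -0.05, 2.5, 0, 0.9], [0, 0, 3, 0, 0.9], [0, 0, 3, 0, 0.9], [0, 0, 1.6, 0, 0.9], [0, 0, 0, 0, 0.9]]]'

```text
time_s: 12.35
eef_pos: [0.483, -0.1105, 0.0994]
eef_rot: [-179.9, 0.3, 4.4]
ft_force: [-0.7, -0.2, 0.1]
opening: 0.896
```

Call:
servo_tool --increments '[[[0, 0, 0, 0, 0.3], [0, 0, 0, 0, 0.3], [0, 0, 0, 0, 0.3], [0, 0, 0, 0, 0.3], [0, 0, 0, 0, 0.3]]]' --squeeze 12

```text
time_s: 12.77
eef_pos: [0.4861, -0.111, 0.1033]
eef_rot: [180.0, -0.1, 4.4]
ft_force: [0.5, -0.3, 0.0]
opening: 0.607
```

Call:
servo_tool --increments '[[[0, 0, 0, 0, 0.3], [0, 0, 0, 0, 0.3], [0, 0, 0, 0, 0.3], [0, 0, 0, 0, 0.3]]]'

```text
time_s: 13.1
eef_pos: [0.4859, -0.1109, 0.1028]
eef_rot: [180.0, -0.0, 4.4]
ft_force: [0.2, -0.7, 5.3]
opening: 0.528
```

Call:
servo_tool --increments '[[[0, 0, -0.4, 0, 0.3], [0.4, 0, -0.2, 0, 0.3], [0.5, 0, 0, 0, 0.3], [0, 0, 0, 0, 0.3], [0, 0, 0.3, 0, 0.3]]]'

```text
time_s: 13.52
eef_pos: [0.495, -0.1099, 0.1054]
eef_rot: [-180.0, -0.0, 4.4]
ft_force: [-0.3, 0.5, -1.9]
opening: 0.527
```

Call:
servo_tool --increments '[[[0, 0, 0.15, 0, 0.3], [0, 0, 0.1, 0, 0.3], [0, 0, 0, 0, 0.3]]]'

```text
time_s: 13.77
eef_pos: [0.4944, -0.11, 0.1028]
eef_rot: [-180.0, 0.0, 4.4]
ft_force: [-0.3, 0.5, 1.3]
opening: 0.53
```

```bash
python3 -c "
from h import *
togo(st(-.009,0,.1),4.4)
f=grab_frame('side');a=f['color'][150:210,230:285];cv2.imwrite('pics/s17.png',cv2.resize(cv2.convertScaleAbs(a,alpha=1.6,beta=0),None,fx=10,fy=10,interpolation=cv2.INTER_CUBIC))"
```

```text
t 13.77 pos [ 0.4944 -0.11    0.1028] rot [-1.80e+02  1.00e-02  4.37e+00] F [-0.3  0.5  1.3] op 0.53
 togo cm [-1.25  0.07  0.28] -0.001
```

View pics/s17.png

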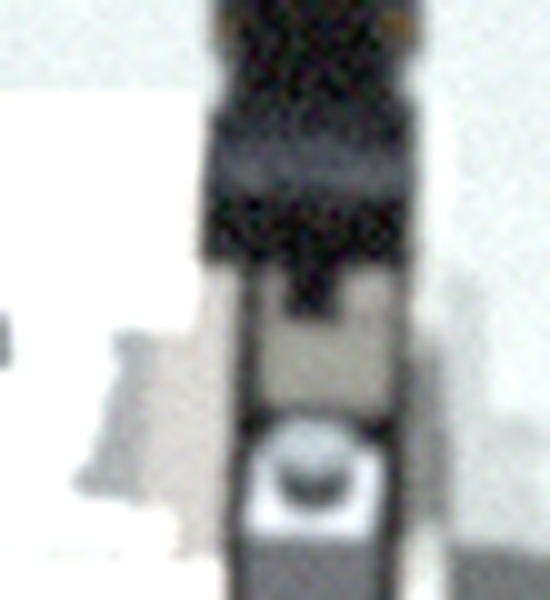

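Call:
servo_tool --increments '[[[0, 0, 0, 0, 0.6], [0, 0, 0, 0, 0.7], [0, 0, 0, 0, 0.9], [0, 0, 0, 0, 0.9], [0, 0, 0, 0, 0.9]]]'

```text
time_s: 14.23
eef_pos: [0.4945, -0.1101, 0.1028]
eef_rot: [180.0, -0.0, 4.4]
ft_force: [0.4, -0.3, 0.0]
opening: 0.814
```

Call:
servo_tool --increments '[[[0, 0, 0, 0, 0.9], [0, 0, -1, 0, 0.9], [0, 0, -3, 0, 0.9], [0, 0, -4, 0, 0.9], [0, 0, -3, 0, 0.9]]]'

```text
time_s: 14.65
eef_pos: [0.4947, -0.1098, 0.2161]
eef_rot: [180.0, -0.1, 4.4]
ft_force: [1.2, -0.9, 0.3]
opening: 0.9
```

Call:
servo_tool --increments '[[[2.5, 0, 0, 0, 0.7], [3.5, 0, 0, 0, 0.6], [3.5, 0, 0, 0, 0.6], [2.7, 0, 0, 0, 0.6], [0, 0, 0, 0, 0.6]]]'

```text
time_s: 15.07
eef_pos: [0.6193, -0.0996, 0.2119]
eef_rot: [-179.9, -0.0, 4.4]
ft_force: [0.7, -0.2, -0.5]
opening: 0.638
```

```bash
python3 -c "
from h import *
togo(st(.13,0,.083),4.4)
f=grab_frame('side');a=f['color'][120:240,180:300];cv2.imwrite('pics/s18.png',cv2.resize(a,None,fx=5,fy=5,interpolation=cv2.INTER_CUBIC))"
```

```text
t 15.07 pos [ 0.6193 -0.0996  0.2119] rot [-179.88   -0.      4.45] F [ 0.7 -0.2 -0.5] op 0.638
 togo cm [ 0.12  0.18 12.89] 0.001
```

View pics/s18.png

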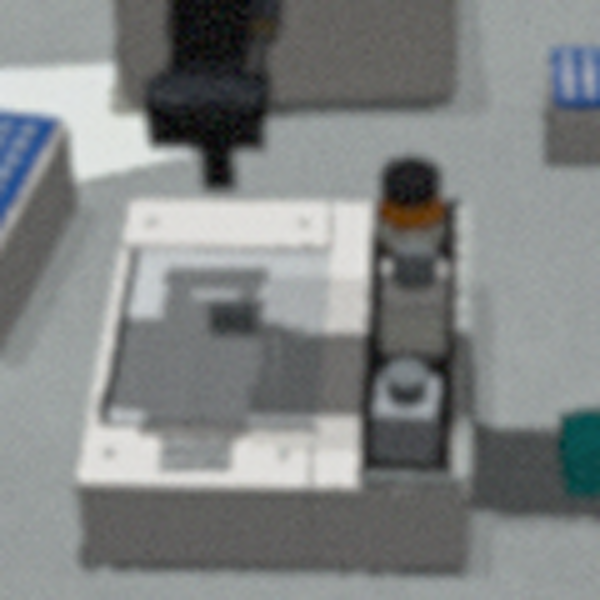

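Call:
servo_tool --increments '[[[0.06, 0.1, 2.5, 0, 0.6], [0.06, 0.08, 3.5, 0, 0.6], [0, 0, 3.5, 0, 0.6], [0, 0, 2.2, 0, 0.6], [0, 0, 0, 0, 0.6]]]'

```text
time_s: 15.53
eef_pos: [0.6137, -0.1028, 0.0915]
eef_rot: [-179.9, 0.4, 4.4]
ft_force: [-0.1, -0.2, -0.8]
opening: 0.602
```

```bash
python3 -c "
from h import *
togo(st(.13,0,.084),4.4)
f=grab_frame('side');a=f['color'][140:220,180:260];cv2.imwrite('pics/s19.png',cv2.resize(a,None,fx=7,fy=7,interpolation=cv2.INTER_CUBIC))"
```

```text
t 15.53 pos [ 0.6137 -0.1028  0.0915] rot [-179.93    0.43    4.35] F [-0.1 -0.2 -0.8] op 0.602
 togo cm [ 0.71 -0.13  0.74] -0.001
```

View pics/s19.png

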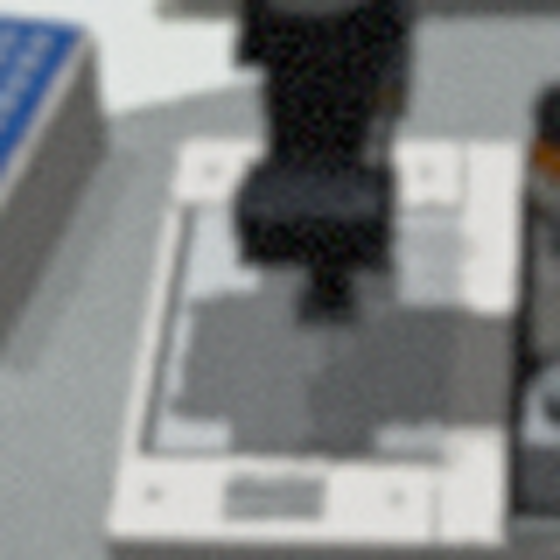

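Call:
servo_tool --increments '[[[0, 0, 0, 0, 0.6], [0, 0, 0, 0, 0.6]]]'

```text
time_s: 15.75
eef_pos: [0.6188, -0.1027, 0.0986]
eef_rot: [179.9, -0.2, 4.4]
ft_force: [1.5, -0.4, 0.4]
opening: 0.603
```

```bash
python3 -c "
from h import *
togo(st(.13,0,.084),4.4)"
```

```text
t 15.75 pos [ 0.6188 -0.1027  0.0986] rot [179.94  -0.2    4.36] F [ 1.5 -0.4  0.4] op 0.603
 togo cm [ 0.19 -0.16  1.46] -0.001
```

Contact-free. Finish the descent, then close.

Call:
servo_tool --increments '[[[0.1, -0.1, 0.6, 0, 0.6], [0.05, -0.05, 0.5, 0, 0.6], [0, 0, 0.3, 0, 0.6], [0, 0, 0, 0, 0.5], [0, 0, 0, 0, 0.3]]]'

```text
time_s: 16.17
eef_pos: [0.6187, -0.1009, 0.0816]
eef_rot: [-180.0, 0.0, 4.4]
ft_force: [-0.4, 0.2, 0.6]
opening: 0.519
```

Call:
servo_tool --increments '[[[0, 0, 0, 0, 0.0], [0, 0, 0, 0, 0.0], [0, 0, 0, 0, 0.0], [0, 0, 0, 0, 0.0], [0, 0, 0, 0, 0.0]]]' --squeeze 15

```text
time_s: 16.58
eef_pos: [0.6189, -0.1009, 0.0819]
eef_rot: [180.0, -0.0, 4.4]
ft_force: [0.1, -0.4, 0.9]
opening: 0.155
```

Call:
servo_tool --increments '[[[0, 0, 0, 0, 0.0], [0, 0, 0, 0, 0.0], [0, 0, 0, 0, 0.0]]]'

```text
time_s: 16.83
eef_pos: [0.6189, -0.1009, 0.0818]
eef_rot: [180.0, -0.0, 4.4]
ft_force: [0.9, -0.3, -0.3]
opening: 0.018
```

```bash
python3 -c "
from h import *
togo(st(.13,0,.084),4.4)
f=grab_frame('side');a=f['color'][140:220,180:260];cv2.imwrite('pics/s20.png',cv2.resize(a,None,fx=7,fy=7,interpolation=cv2.INTER_CUBIC))"
```

```text
t 16.83 pos [ 0.6189 -0.1009  0.0818] rot [180.    -0.     4.37] F [ 0.9 -0.3 -0.3] op 0.018
 togo cm [ 0.17  0.03 -0.22] -0.0
```

View pics/s20.png

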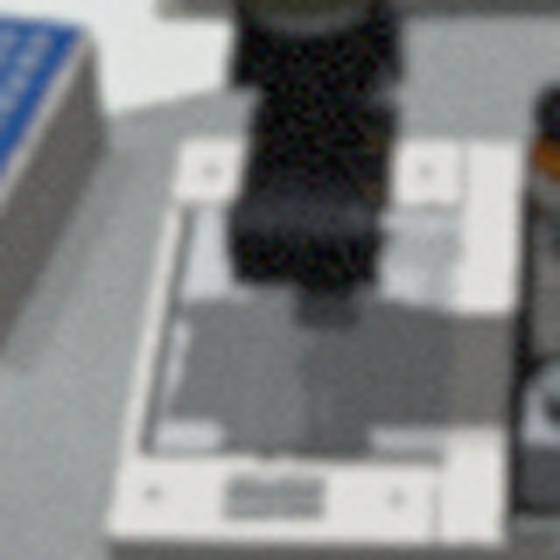

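```bash
python3 -c "
from h import *
a=cv2.imread('pics/side0_raw.png')[165:200,205:250];cv2.imwrite('pics/s21.png',cv2.resize(a,None,fx=12,fy=12,interpolation=cv2.INTER_CUBIC))
f=grab_frame('side')
q=lambda P:tuple(int(round(v)) for v in [(proj(f,P)[0]-205+.5)*12,(proj(f,P)[1]-165+.5)*12])
for y in(-.005,.005):
  for x in(.113,.147): print([q(st(x,y,z)) for z in(.106,.08)])
a=f['color'][165:200,205:250];cv2.imwrite('pics/s22.png',cv2.resize(a,None,fx=12,fy=12,interpolation=cv2.INTER_CUBIC))
s=get_state();print('TCP',q(s['eef_pos']))
"
```

```text
[(318, 187), (322, 253)]
[(206, 186), (211, 251)]
[(316, 209), (320, 274)]
[(203, 207), (208, 272)]
TCP (270, 259)
```

View pics/s21.png

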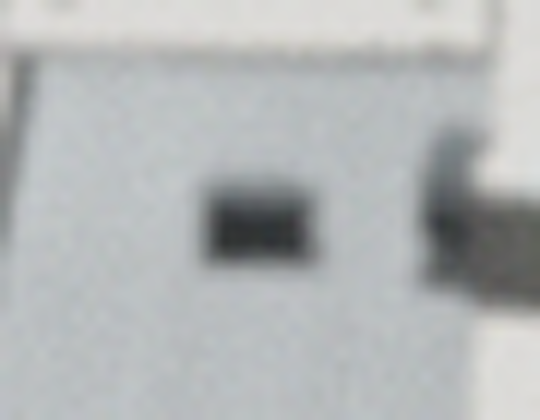

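View pics/s22.png

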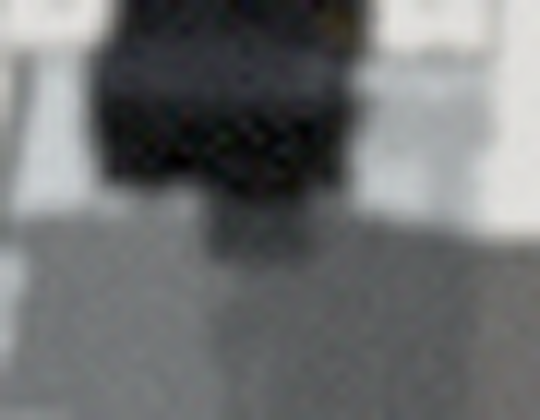

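```bash
python3 -c "
from h import *
togo(st(.13,0,.084),4.4)
f=grab_frame('side');a=f['color'][150:195,200:255];cv2.imwrite('pics/s23.png',cv2.resize(cv2.convertScaleAbs(a,alpha=2.5,beta=0),None,fx=14,fy=13,interpolation=cv2.INTER_CUBIC))"
```

```text
t 16.93 pos [ 0.6189 -0.1009  0.0818] rot [179.99  -0.     4.38] F [ 0.1 -0.3 -0.1] op 0.009
 togo cm [ 0.17  0.03 -0.22] -0.0
```

View pics/s23.png

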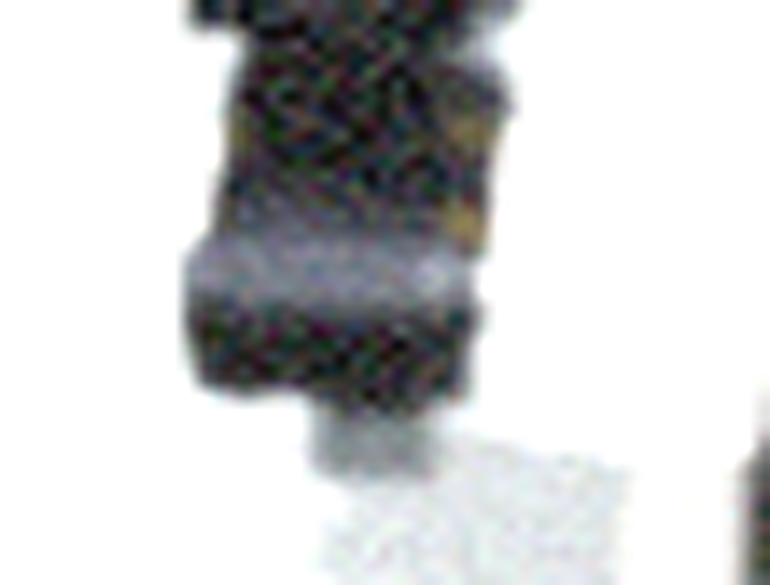

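```bash
python3 -c "
from h import *
f=grab_frame('side')
for P,o,obs in [((.6193,-.0996,.2119),.638,(224,157.4)),((.6123,-.1019,.2038),.873,(226,160)),((.536,-.106,.1343),.524,(247.5,175)),((.4772,-.1121,.0838),.524,(235+370/12,150+435/12)),((.6137,-.1028,.0915),.6,(180+325/7,140+320/7))]:
  h=o*.087/2
  P=np.array(P)
  print(obs,[np.round(proj(f,P+[0,h+d,0]),1).tolist() for d in(0,.015)], 'center',np.round(proj(f,P),1))
"
```

```text
(224, 157.4) [[223.7, 162.6], [222.9, 165.3]] center [225.  157.8]
(226, 160) [[225.4, 166.1], [224.7, 168.8]] center [227.2 159.4]
(247.5, 175) [[248.6, 179.6], [248.1, 182.3]] center [249.4 175.5]
(265.8333333333333, 186.25) [[265.2, 190.3], [264.8, 193.0]] center [265.8 186.2]
(226.42857142857144, 185.71428571428572) [[227.3, 188.4], [226.6, 191.2]] center [228.4 183.8]
```

Call:
servo_tool --increments '[[[0.1, 0, -1, 0, 0.4], [0.1, 0, 0, 0, 0.5], [0, 0, 0, 0, 0.5], [0, 0, 0, 0, 0.5], [0, 0, 0, 0, 0.5]]]'

```text
time_s: 17.45
eef_pos: [0.6208, -0.1007, 0.0917]
eef_rot: [180.0, 0.0, 4.4]
ft_force: [0.6, 0.3, 0.3]
opening: 0.299
```

Call:
servo_tool --increments '[[[0, 0, 0.5, 0, 0.5], [0, 0, 0.5, 0, 0.5], [0, 0, 0.3, 0, 0.5], [0, 0, 0, 0, 0.5]]]'

```text
time_s: 17.78
eef_pos: [0.6201, -0.1007, 0.0774]
eef_rot: [-180.0, 0.1, 4.4]
ft_force: [-0.3, 0.2, 0.6]
opening: 0.485
```

```bash
python3 -c "
from h import *
togo(st(.13,0,.084),4.4)
f=grab_frame('side');a=f['color'][150:195,200:255];cv2.imwrite('pics/s24.png',cv2.resize(cv2.convertScaleAbs(a,alpha=2.5,beta=0),None,fx=14,fy=13,interpolation=cv2.INTER_CUBIC))"
```

```text
t 17.78 pos [ 0.6201 -0.1007  0.0774] rot [-1.7998e+02  1.0000e-01  4.3700e+00] F [-0.3  0.2  0.6] op 0.485
 togo cm [ 0.04  0.03 -0.66] -0.0
```

View pics/s24.png

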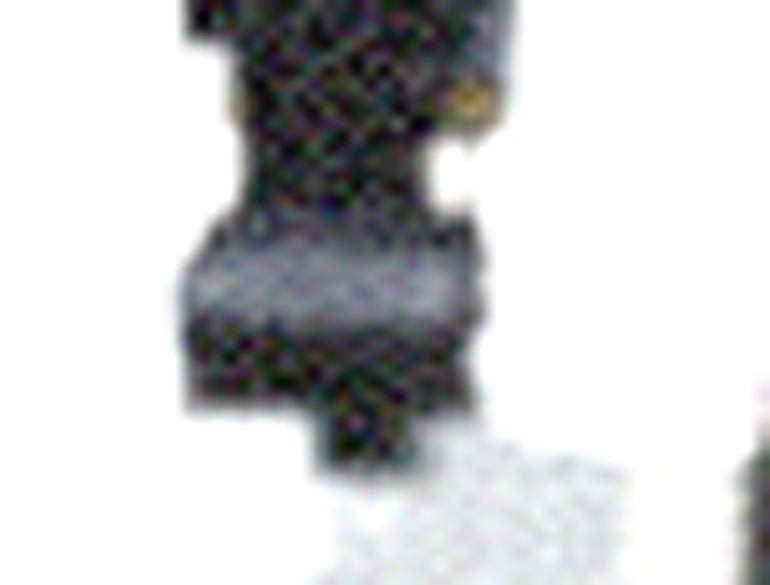

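Call:
servo_tool --increments '[[[0, 0, 0.3, 0, 0.5], [0, 0, 0.3, 0, 0.5], [0, 0, 0.2, 0, 0.5], [0, 0, 0, 0, 0.5]]]'

```text
time_s: 18.17
eef_pos: [0.6206, -0.1007, 0.0702]
eef_rot: [-180.0, 0.0, 4.4]
ft_force: [-0.0, 0.5, -0.5]
opening: 0.499
```

Call:
servo_tool --increments '[[[0, 0, 0.25, 0, 0.5], [0, 0, 0.2, 0, 0.5], [0, 0, 0, 0, 0.5]]]'

```text
time_s: 18.42
eef_pos: [0.6206, -0.1007, 0.0658]
eef_rot: [-180.0, 0.0, 4.4]
ft_force: [0.3, -0.6, -0.7]
opening: 0.502
```

```bash
python3 -c "
from h import *
togo(st(.13,0,.084),4.4)
f=grab_frame('side');a=f['color'][150:195,200:255];cv2.imwrite('pics/s25.png',cv2.resize(cv2.convertScaleAbs(a,alpha=2.5,beta=0),None,fx=14,fy=13,interpolation=cv2.INTER_CUBIC))
q=lambda P:tuple(int(round(v)) for v in [(proj(f,P)[0]-200+.5)*14,(proj(f,P)[1]-150+.5)*13])
s=get_state();
for d in (0,.01,.02,.03): print(d,q(s['eef_pos']+[0,.023,d]),q(s['eef_pos']+[0,.035,d]))"
```

```text
t 18.42 pos [ 0.6206 -0.1007  0.0658] rot [-1.80e+02  3.00e-02  4.37e+00] F [ 0.3 -0.6 -0.7] op 0.502
 togo cm [-0.01  0.03 -1.82] -0.0
0 (367, 571) (360, 599)
0.01 (365, 544) (358, 572)
0.02 (363, 517) (356, 545)
0.03 (361, 490) (354, 518)
```

View pics/s25.png

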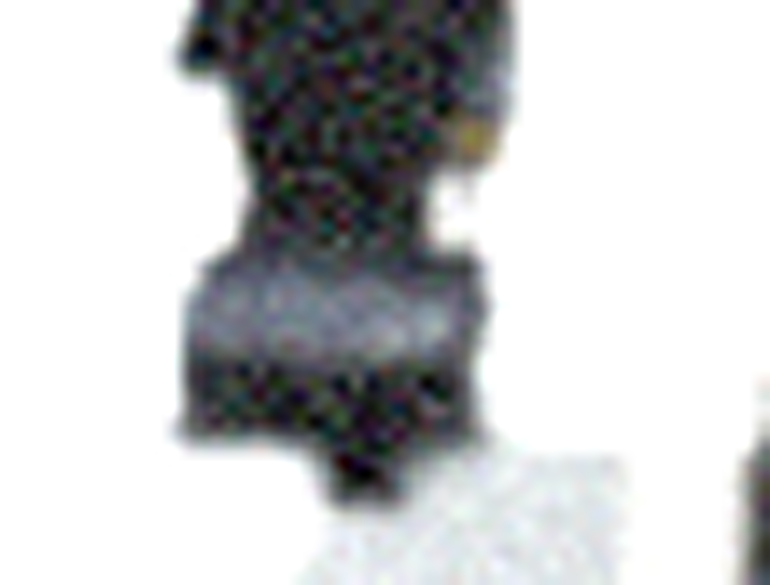

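Call:
servo_tool --increments '[[[0, 0, 0.25, 0, 0.5], [0, 0, 0.25, 0, 0.5], [0, 0, 0, 0, 0.5]]]'

```text
time_s: 18.72
eef_pos: [0.6206, -0.1007, 0.0607]
eef_rot: [-180.0, 0.0, 4.4]
ft_force: [-0.0, -0.5, -0.1]
opening: 0.502
```

Call:
servo_tool --increments '[[[0, 0, 0.25, 0, 0.5], [0, 0, 0.2, 0, 0.5], [0, 0, 0, 0, 0.5]]]'

```text
time_s: 18.97
eef_pos: [0.6206, -0.1007, 0.0562]
eef_rot: [-180.0, 0.0, 4.4]
ft_force: [0.5, -0.1, -0.1]
opening: 0.501
```

```bash
python3 -c "
from h import *
togo(st(.13,0,.058),4.4)
f=grab_frame('side');a=f['color'][150:195,200:255];cv2.imwrite('pics/s26.png',cv2.resize(cv2.convertScaleAbs(a,alpha=2.5,beta=0),None,fx=14,fy=13,interpolation=cv2.INTER_CUBIC))"
```

```text
t 18.97 pos [ 0.6206 -0.1007  0.0562] rot [-1.7999e+02  4.0000e-02  4.3700e+00] F [ 0.5 -0.1 -0.1] op 0.501
 togo cm [-0.    0.03 -0.18] -0.0
```

View pics/s26.png

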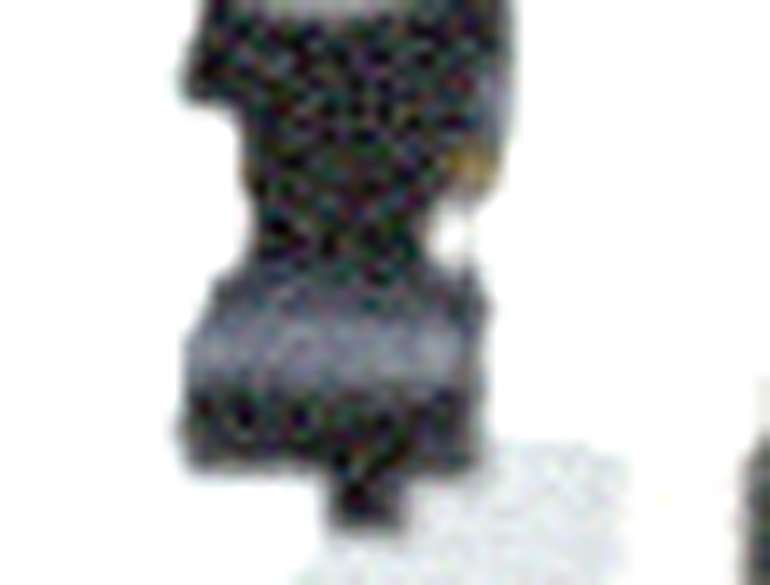

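Call:
servo_tool --increments '[[[0, 0, 0.2, 0, 0.5], [0, 0, 0.2, 0, 0.5], [0, 0, 0, 0, 0.5]]]'

```text
time_s: 19.27
eef_pos: [0.6212, -0.1007, 0.0546]
eef_rot: [180.0, -0.0, 4.4]
ft_force: [-5.6, -0.4, 16.0]
opening: 0.5
```

Call:
servo_tool --increments '[[[0, 0, 0.2, 0, 0.5], [0, 0, 0, 0, 0.5]]]'

```text
time_s: 19.43
eef_pos: [0.6214, -0.1008, 0.0543]
eef_rot: [179.9, -0.1, 4.4]
ft_force: [-13.3, -0.0, 30.3]
opening: 0.502
```

Call:
servo_tool --increments '[[[0, 0, -0.4, 0, 0.5], [0, 0, -0.4, 0, 0.4], [0, 0, 0, 0, 0.2], [0, 0, 0, 0, 0], [0, 0, 0, 0, 0]]]'

```text
time_s: 19.85
eef_pos: [0.6207, -0.1008, 0.0583]
eef_rot: [-180.0, 0.0, 4.4]
ft_force: [-0.6, 1.3, 0.1]
opening: 0.278
```

Call:
servo_tool --increments '[[[0, 0, 0, 0, 0], [0, 0, 0, 0, 0], [0, 0, 0, 0, 0], [0, 0, 0, 0, 0], [0, 0, 0, 0, 0]]]' --squeeze 15

```text
time_s: 20.27
eef_pos: [0.6208, -0.1021, 0.0584]
eef_rot: [179.9, 0.0, 4.3]
ft_force: [1.9, -5.2, -4.0]
opening: 0.118
```

Call:
servo_tool --increments '[[[0.2, 0.1, -0.7, 0, 0], [0.35, 0, -0.7, 0, 0], [0.4, 0, -0.65, 0, 0], [0.42, 0, -0.63, 0, 0], [0, 0, 0, 0, 0]]]'

```text
time_s: 20.68
eef_pos: [0.6346, -0.101, 0.0871]
eef_rot: [180.0, 0.1, 4.4]
ft_force: [-6.7, -3.3, 4.1]
opening: 0.111
```

```bash
python3 -c "
from h import *
togo(st(.1439,0,.0584+.0268),4.4)
f=grab_frame('side');a=f['color'][120:240,180:300];cv2.imwrite('pics/s27.png',cv2.resize(a,None,fx=5,fy=5,interpolation=cv2.INTER_CUBIC))"
```

```text
t 20.68 pos [ 0.6346 -0.101   0.0871] rot [1.7996e+02 6.0000e-02 4.3600e+00] F [-6.7 -3.3  4.1] op 0.111
 togo cm [-0.01 -0.1   0.19] -0.001
```

View pics/s27.png

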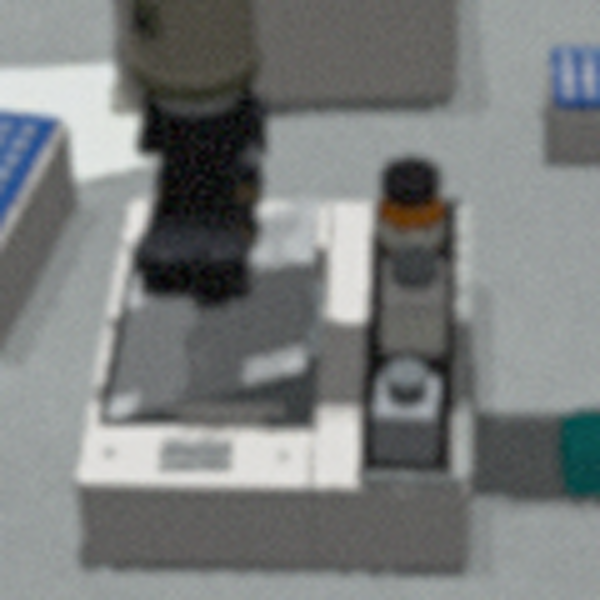

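Call:
servo_tool --increments '[[[0.5, 0, -0.55, 0, 0], [0.52, 0, -0.5, 0, 0], [0.58, 0, -0.48, 0, 0], [0.62, 0, -0.44, 0, 0], [0, 0, 0, 0, 0]]]'

```text
time_s: 21.15
eef_pos: [0.6573, -0.0992, 0.1068]
eef_rot: [180.0, 0.0, 4.4]
ft_force: [-5.5, -3.1, 7.0]
opening: 0.111
```

```bash
python3 -c "
from h import *
togo(st(.1661,0,.0584+.0473),4.4)
f=grab_frame('side');a=f['color'][120:240,180:300];cv2.imwrite('pics/s28.png',cv2.resize(a,None,fx=5,fy=5,interpolation=cv2.INTER_CUBIC))"
```

```text
t 21.15 pos [ 0.6573 -0.0992  0.1068] rot [179.96   0.     4.36] F [-5.5 -3.1  7. ] op 0.111
 togo cm [-0.06 -0.1   0.11] -0.001
```

View pics/s28.png

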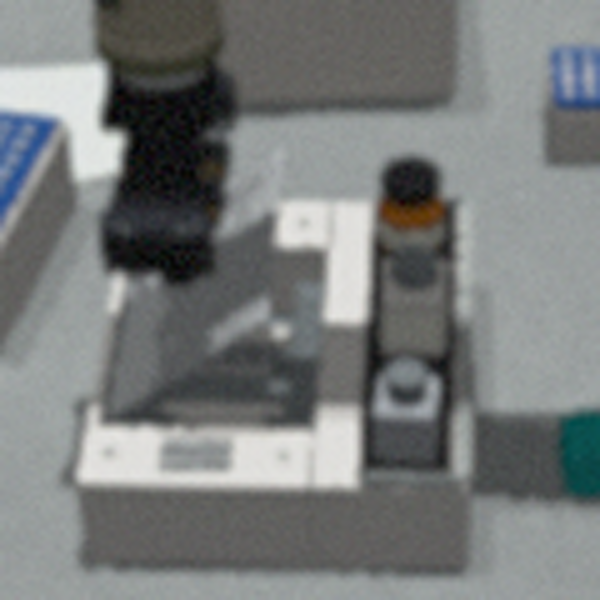

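Call:
servo_tool --increments '[[[0.65, 0, -0.38, 0, 0], [0.7, 0, -0.35, 0, 0], [0.7, 0, -0.28, 0, 0], [0, 0, 0, 0, 0]]]'

```text
time_s: 21.53
eef_pos: [0.6781, -0.0975, 0.1165]
eef_rot: [180.0, -0.1, 4.4]
ft_force: [-2.2, -3.2, 4.3]
opening: 0.112
```

```bash
python3 -c "
from h import *
togo(st(.1796,0,.0584+.0543),4.4)
f=grab_frame('side');a=f['color'][120:240,180:300];cv2.imwrite('pics/s29.png',cv2.resize(a,None,fx=5,fy=5,interpolation=cv2.INTER_CUBIC))"
```

```text
t 21.53 pos [ 0.6781 -0.0975  0.1165] rot [ 1.7997e+02 -5.0000e-02  4.3700e+00] F [-2.2 -3.2  4.3] op 0.112
 togo cm [-0.79 -0.09  0.38] -0.001
```

View pics/s29.png

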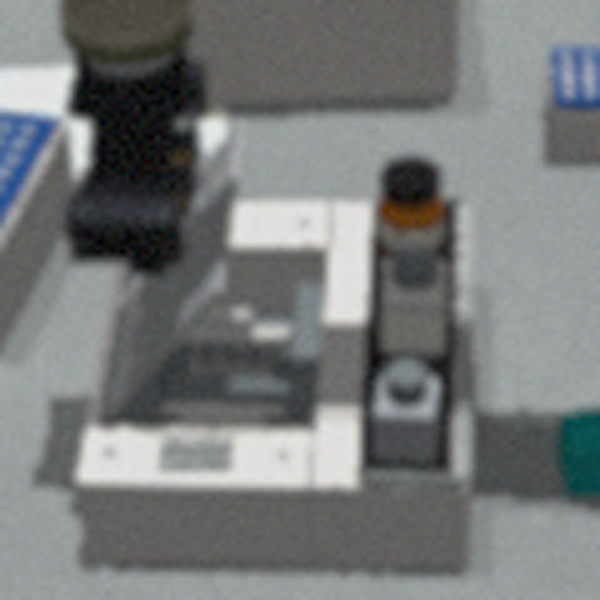

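Call:
servo_tool --increments '[[[0.7, 0, -0.22, 0, 0], [0, 0, 0, 0, 0.4], [0, 0, 0, 0, 0.4], [0, 0, 0, 0, 0.4], [0, 0, 0, 0, 0.4]]]'

```text
time_s: 22.0
eef_pos: [0.6841, -0.0963, 0.1176]
eef_rot: [-180.0, -0.0, 4.4]
ft_force: [-1.0, 0.4, -0.2]
opening: 0.323
```

Call:
servo_tool --increments '[[[0, 0, 0, 0, 0.4], [0, 0, -1, 0, 0.4], [0, 0, -3, 0, 0.4], [0, 0, -3.5, 0, 0.4], [0, 0, -3.5, 0, 0.4]]]'

```text
time_s: 22.42
eef_pos: [0.6837, -0.0968, 0.2294]
eef_rot: [-180.0, 0.0, 4.4]
ft_force: [0.4, -0.2, 1.1]
opening: 0.4
```

Call:
servo_tool --increments '[[[0, 0, -2, 0, 0], [0, 0, 0, 0, 0]]]'

```text
time_s: 22.58
eef_pos: [0.6862, -0.0966, 0.2546]
eef_rot: [179.9, -0.5, 4.4]
ft_force: [0.6, 0.1, 0.5]
opening: 0.317
```

```bash
python3 -c "
from h import *
togo(st(.1,0,.23),4.4)
f=grab_frame('side');a=f['color'][110:230,180:300];cv2.imwrite('pics/s30.png',cv2.resize(a,None,fx=5,fy=5,interpolation=cv2.INTER_CUBIC))"
```

```text
t 22.58 pos [ 0.6862 -0.0966  0.2546] rot [179.93  -0.51   4.37] F [0.6 0.1 0.5] op 0.317
 togo cm [-9.59 -0.06  2.37] -0.001
```

View pics/s30.png

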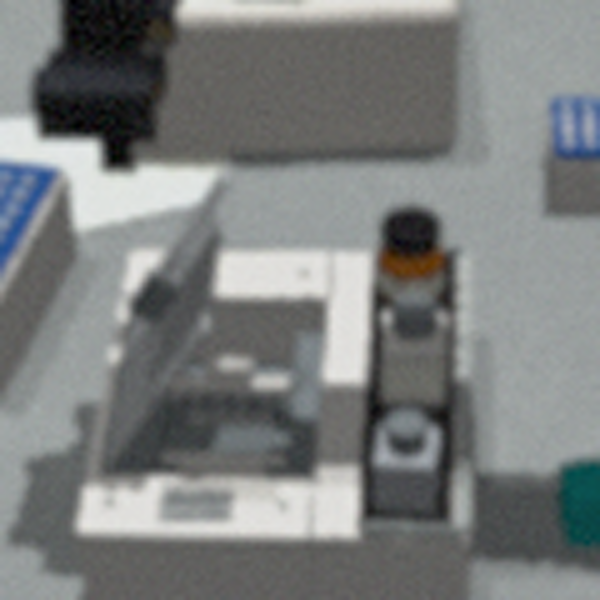

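Call:
servo_tool --increments '[[[-2, 0, 0, 0, 0], [-3, 0, 0, 0, 0], [-3, 0, 0, 0, 0], [-1.3, 0, 0, 0, 0], [0, 0, 0, 0, 0]]]'

```text
time_s: 23.05
eef_pos: [0.5889, -0.1048, 0.2476]
eef_rot: [179.9, 0.1, 4.3]
ft_force: [0.4, -0.1, -0.4]
opening: 0.018
```

```bash
python3 -c "
from h import *
togo(st(.1,0,.1705),4.4)"
```

```text
t 23.05 pos [ 0.5889 -0.1048  0.2476] rot [1.7993e+02 8.0000e-02 4.2900e+00] F [ 0.4 -0.1 -0.4] op 0.018
 togo cm [ 0.2  -0.15  7.71] -0.002
```

Call:
servo_tool --increments '[[[0, -0.1, 2.5, 0, 0], [0, 0, 3, 0, 0], [0, 0, 2.1, 0, 0], [0, 0, 0, 0, 0], [0, 0, 0, 0, 0]]]'

```text
time_s: 23.47
eef_pos: [0.5909, -0.1028, 0.1706]
eef_rot: [-179.9, 0.1, 4.4]
ft_force: [0.7, -0.2, 1.0]
opening: 0.006
```

Call:
servo_tool --increments '[[[1, 0, 0, 0, 0], [1.2, 0, 0, 0, 0], [1.2, 0, 0, 0, 0], [1.2, 0, 0, 0, 0], [0.5, 0, 0, 0, 0]]]'

```text
time_s: 23.88
eef_pos: [0.6441, -0.0988, 0.1734]
eef_rot: [180.0, -0.1, 4.4]
ft_force: [-1.7, -0.1, 2.0]
opening: 0.007
```

```bash
python3 -c "
from h import *
togo(st(.221,0,.1705),4.4)
f=grab_frame('side');a=f['color'][110:230,180:300];cv2.imwrite('pics/s31.png',cv2.resize(a,None,fx=5,fy=5,interpolation=cv2.INTER_CUBIC))"
```

```text
t 23.88 pos [ 0.6441 -0.0988  0.1734] rot [ 1.7999e+02 -1.3000e-01  4.3800e+00] F [-1.7 -0.1  2. ] op 0.007
 togo cm [6.75 0.04 0.31] -0.0
```

View pics/s31.png

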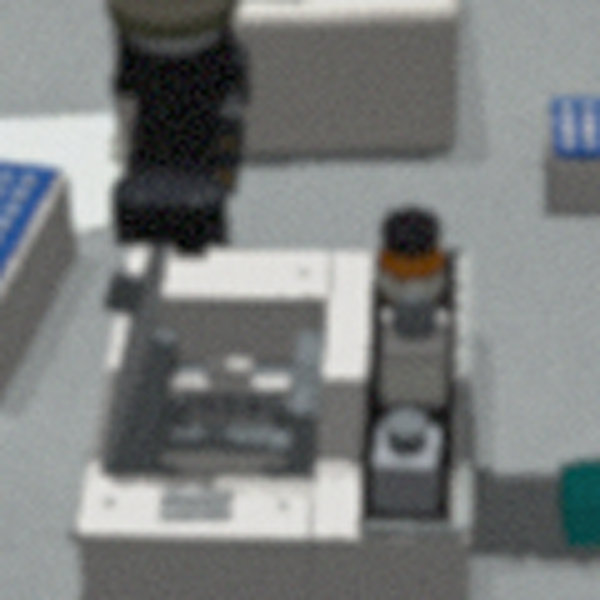

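Call:
servo_tool --increments '[[[1.2, 0, 0, 0, 0], [1.2, 0, 0, 0, 0], [1.2, 0, 0, 0, 0], [1.2, 0, 0, 0, 0], [0.8, 0, 0, 0, 0]]]'

```text
time_s: 24.35
eef_pos: [0.6988, -0.0948, 0.1726]
eef_rot: [180.0, -0.1, 4.4]
ft_force: [-1.0, -0.8, 0.2]
opening: 0.007
```

Call:
servo_tool --increments '[[[0.5, 0, 0, 0, 0], [0.3, 0, 0, 0, 0], [0, 0, 0, 0, 0]]]'

```text
time_s: 24.6
eef_pos: [0.7063, -0.0941, 0.1719]
eef_rot: [-180.0, -0.0, 4.4]
ft_force: [-0.3, 0.3, 0.2]
opening: 0.005
```

```bash
python3 -c "
from h import *
togo(st(.221,0,.1705),4.4)
f=grab_frame('side');a=f['color'][110:230,180:300];cv2.imwrite('pics/s32.png',cv2.resize(a,None,fx=5,fy=5,interpolation=cv2.INTER_CUBIC))"
```

```text
t 24.6 pos [ 0.7063 -0.0941  0.1719] rot [-1.80e+02 -3.00e-02  4.38e+00] F [-0.3  0.3  0.2] op 0.005
 togo cm [0.5  0.03 0.14] -0.0
```

View pics/s32.png

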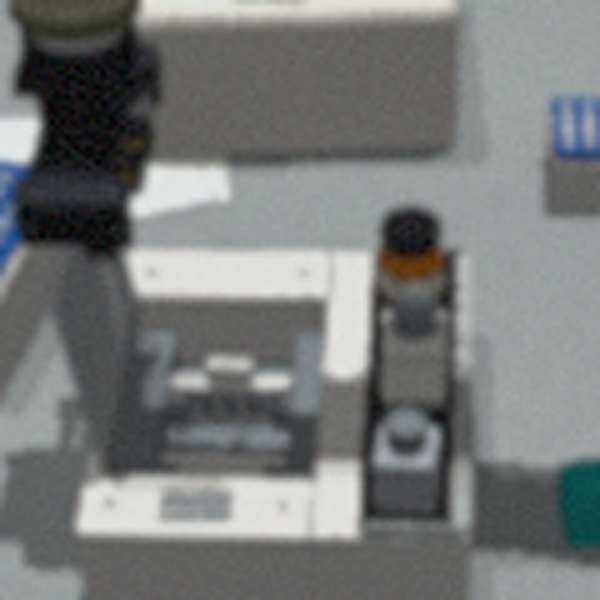

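Past vertical. Push gently on to the stop.

Call:
servo_tool --increments '[[[0.4, 0, 0, 0, 0], [0.4, 0, 0, 0, 0], [0.3, 0, 0, 0, 0], [0, 0, 0, 0, 0]]]'

```text
time_s: 24.98
eef_pos: [0.713, -0.0939, 0.1716]
eef_rot: [180.0, 0.6, 4.4]
ft_force: [-24.6, -0.6, 9.7]
opening: 0.002
```

Call:
servo_tool --increments '[[[0.3, 0, 0, 0, 0], [0.2, 0, 0, 0, 0], [0, 0, 0, 0, 0]]]'

```text
time_s: 25.23
eef_pos: [0.7135, -0.0939, 0.1715]
eef_rot: [180.0, 1.1, 4.3]
ft_force: [-48.5, -0.2, 21.4]
opening: -0.0
```

Call:
servo_tool --increments '[[[-0.6, 0, 0, 0, 0], [-1.5, 0, 0, 0, 0], [-2.5, 0, -0.5, 0, 0.2], [-2.5, 0, -1, 0, 0.5], [0, 0, 0, 0, 0.5]]]'

```text
time_s: 25.65
eef_pos: [0.6493, -0.0993, 0.1893]
eef_rot: [179.9, -0.1, 4.3]
ft_force: [-0.7, -0.0, 1.0]
opening: 0.155
```

```bash
python3 -c "
from h import *
togo(st(.137,-.036,.17),4.4)
f=grab_frame('side');a=f['color'][110:230,180:300];cv2.imwrite('pics/s33.png',cv2.resize(a,None,fx=5,fy=5,interpolation=cv2.INTER_CUBIC))
a=f['color'][165:215,205:255];cv2.imwrite('pics/s34.png',cv2.resize(cv2.convertScaleAbs(a,alpha=1.5),None,fx=12,fy=12,interpolation=cv2.INTER_CUBIC))
q=lambda P:tuple(int(round(v)) for v in [(proj(f,P)[0]-205+.5)*12,(proj(f,P)[1]-165+.5)*12])
print([q(st(.137+x,-.036+.006,.067)) for x in(-.017,.017)],[q(st(.137+x,-.036+.006,.05)) for x in(-.045,.045)])"
```

```text
t 25.65 pos [ 0.6493 -0.0993  0.1893] rot [ 1.7989e+02 -1.0000e-01  4.3200e+00] F [-0.7 -0.   1. ] op 0.155
 togo cm [-2.17  3.55  1.93] -0.001
[(307, 232), (198, 230)] [(399, 275), (112, 270)]
```

View pics/s33.png

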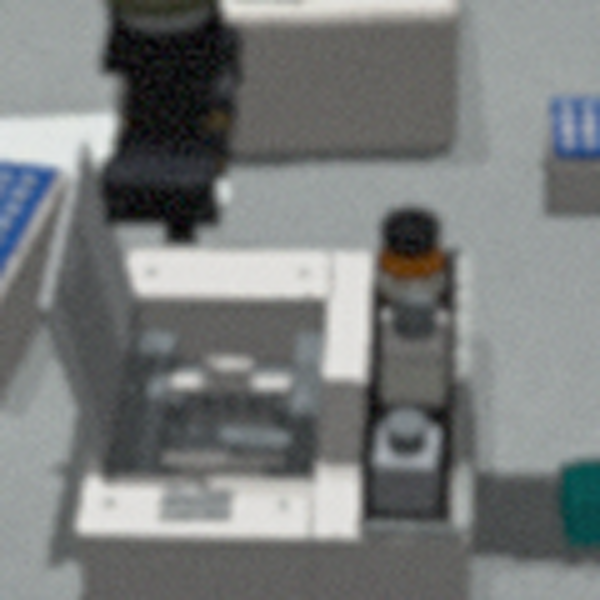

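View pics/s34.png

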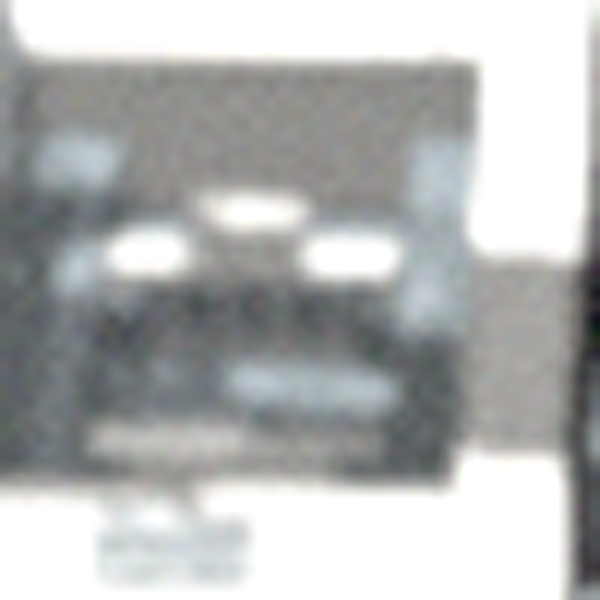

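Call:
servo_tool --increments '[[[-1.1, 1.8, 1, 0, 0.5], [-1.07, 1.8, 1, 0, 0.5], [0, 0, 0, 0, 0.5], [0, 0, 0, 0, 0.5]]]'

```text
time_s: 26.03
eef_pos: [0.6322, -0.1374, 0.1658]
eef_rot: [180.0, 0.1, 4.2]
ft_force: [0.8, 0.6, 0.4]
opening: 0.468
```

```bash
python3 -c "
from h import *
togo(st(.137,-.0365,.017),4.4)"
```

```text
t 26.03 pos [ 0.6322 -0.1374  0.1658] rot [1.7999e+02 5.0000e-02 4.2400e+00] F [0.8 0.6 0.4] op 0.468
 togo cm [-0.16 -0.07 14.88] -0.003
```

Call:
servo_tool --increments '[[[-0.15, -0.05, 2.5, -0.003, 0.5], [0, 0, 2.5, 0, 0.5], [0, 0, 2.5, 0, 0.5], [0, 0, 2, 0, 0.5], [0, 0, 0, 0, 0.5]]]'

```text
time_s: 26.45
eef_pos: [0.6291, -0.1339, 0.0673]
eef_rot: [-179.9, 0.3, 4.6]
ft_force: [0.2, -0.3, -0.2]
opening: 0.5
```

Call:
servo_tool --increments '[[[0, 0, 0, 0, 0.5]]]'

```text
time_s: 26.53
eef_pos: [0.6311, -0.1343, 0.0713]
eef_rot: [-179.9, 0.1, 4.6]
ft_force: [0.5, 0.1, 1.1]
opening: 0.503
```

```bash
python3 -c "
from h import *
togo(st(.137,-.0365,.017),4.4)
f=grab_frame('side')
a=f['color'][145:215,195:255];cv2.imwrite('pics/s35.png',cv2.resize(cv2.convertScaleAbs(a,alpha=1.3),None,fx=8,fy=8,interpolation=cv2.INTER_CUBIC))"
```

```text
t 26.53 pos [ 0.6311 -0.1343  0.0713] rot [-1.7993e+02  5.0000e-02  4.6200e+00] F [0.5 0.1 1.1] op 0.503
 togo cm [-0.08  0.25  5.43] 0.004
```

View pics/s35.png

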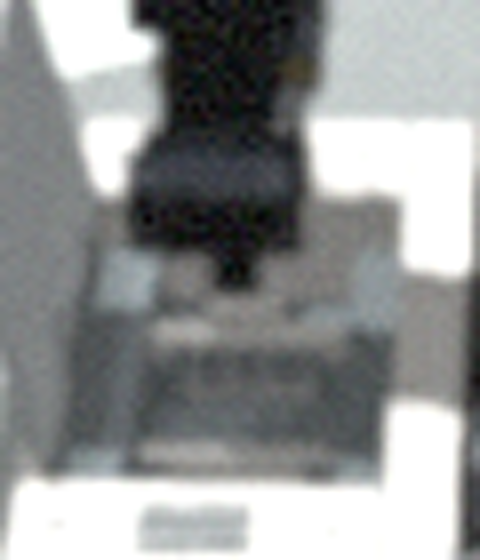

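Call:
servo_tool --increments '[[[-0.05, 0.15, 1.2, 0, 0.5], [0, 0.1, 1.2, 0, 0.5], [0, 0, 1, 0, 0.5], [0, 0, 0.8, 0, 0.5], [0, 0, 0, 0, 0.5]]]'

```text
time_s: 27.0
eef_pos: [0.6291, -0.138, 0.0271]
eef_rot: [-179.9, 0.2, 4.5]
ft_force: [-0.3, 0.3, -0.5]
opening: 0.498
```

```bash
python3 -c "
from h import *
togo(st(.137,-.0365,.017),4.4)"
```

```text
t 27.0 pos [ 0.6291 -0.138   0.0271] rot [-179.95    0.18    4.54] F [-0.3  0.3 -0.5] op 0.498
 togo cm [ 0.15 -0.1   1.01] 0.002
```

Call:
servo_tool --increments '[[[0.05, -0.05, 0.5, 0, 0.5], [0, 0, 0.4, 0, 0.5], [0, 0, 0, 0, 0.4], [0, 0, 0, 0, 0.3]]]'

```text
time_s: 27.33
eef_pos: [0.631, -0.1375, 0.0206]
eef_rot: [180.0, -0.0, 4.6]
ft_force: [0.5, 1.0, -0.1]
opening: 0.421
```

```bash
python3 -c "
from h import *
togo(st(.137,-.0365,.017),4.4)"
```

```text
t 27.33 pos [ 0.631  -0.1375  0.0206] rot [180.    -0.     4.55] F [ 0.5  1.  -0.1] op 0.421
 togo cm [-0.05 -0.07  0.36] 0.003
```

Call:
servo_tool --increments '[[[0, -0.05, 0.35, 0, 0.3], [0, 0, 0, 0, 0.0], [0, 0, 0, 0, 0.0], [0, 0, 0, 0, 0.0], [0, 0, 0, 0, 0.0]]]' --squeeze 20

```text
time_s: 27.75
eef_pos: [0.631, -0.1372, 0.0172]
eef_rot: [180.0, -0.0, 4.5]
ft_force: [-0.1, -0.4, 0.7]
opening: 0.136
```

Call:
servo_tool --increments '[[[0, 0, 0, 0, 0.0], [0, 0, 0, 0, 0.0], [0, 0, 0, 0, 0.0]]]'

```text
time_s: 28.0
eef_pos: [0.631, -0.1371, 0.0172]
eef_rot: [180.0, -0.0, 4.5]
ft_force: [0.3, 0.1, 0.3]
opening: 0.134
```

Call:
servo_tool --increments '[[[0, 0, -0.5, 0, 0], [0, 0, -1, 0, 0], [0, 0, -1.5, 0, 0], [0, 0, -1.5, 0, 0], [0, 0, -1.5, 0, 0]]]'

```text
time_s: 28.42
eef_pos: [0.631, -0.137, 0.0787]
eef_rot: [180.0, -0.0, 4.5]
ft_force: [0.4, 0.3, -1.3]
opening: 0.133
```

Call:
servo_tool --increments '[[[0, 0, -2, 0, 0], [0, 0, -2.5, 0, 0], [0, 0, -3, 0, 0], [0, 0, -3, 0, 0], [0, 0, -2, 0, 0]]]'

```text
time_s: 28.83
eef_pos: [0.6316, -0.1369, 0.2065]
eef_rot: [179.9, -0.2, 4.6]
ft_force: [0.4, -0.1, -0.7]
opening: 0.141
```

```bash
python3 -c "
from h import *
togo([.486,.2905,.1],4.4)
f=grab_frame('side');a=f['color'][80:240,160:310];cv2.imwrite('pics/s36.png',cv2.resize(a,None,fx=4,fy=4,interpolation=cv2.INTER_CUBIC))"
```

```text
t 28.83 pos [ 0.6316 -0.1369  0.2065] rot [179.94  -0.21   4.56] F [ 0.4 -0.1 -0.7] op 0.141
 togo cm [-11.16 -43.77  10.57] 0.003
```

View pics/s36.png

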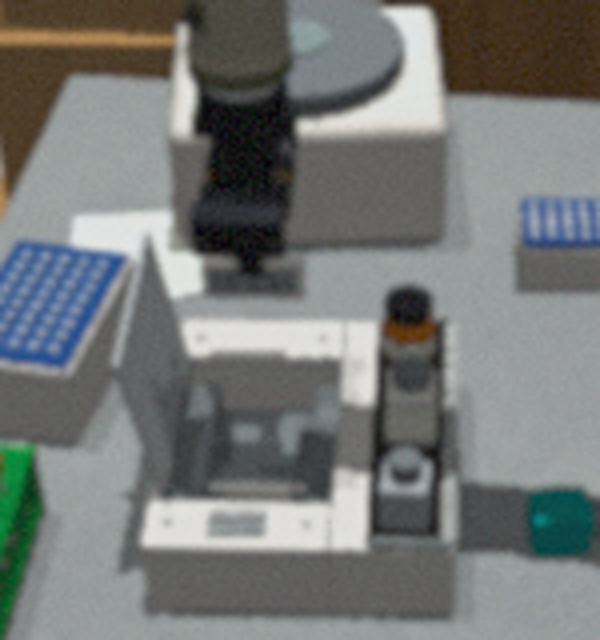

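Call:
servo_tool --increments '[[[-0.4, -1.5, 0, 0, 0], [-0.7, -2.7, 0, 0, 0], [-0.8, -3.2, 0, 0, 0], [-0.8, -3.2, 0, 0, 0], [-0.8, -3.2, 0, 0, 0]]]'

```text
time_s: 29.3
eef_pos: [0.5839, -0.0004, 0.2022]
eef_rot: [180.0, 0.0, 4.6]
ft_force: [0.3, 0.9, -0.5]
opening: 0.135
```

Call:
servo_tool --increments '[[[-0.8, -3.2, 0, 0, 0], [-0.8, -3.2, 0, 0, 0], [-0.8, -3.2, 0, 0, 0], [-0.8, -3.2, 0, 0, 0], [-0.8, -3.2, 0, 0, 0]]]'

```text
time_s: 29.72
eef_pos: [0.5311, 0.1559, 0.2024]
eef_rot: [180.0, -0.0, 4.6]
ft_force: [1.1, 0.3, -0.4]
opening: 0.133
```

Call:
servo_tool --increments '[[[-0.8, -3.2, 0, 0, 0], [-0.8, -3.2, 0, 0, 0], [-0.6, -2, 0, 0, 0], [0, 0, 0, 0, 0]]]'

```text
time_s: 30.05
eef_pos: [0.5004, 0.242, 0.2026]
eef_rot: [-179.9, 0.0, 5.0]
ft_force: [-0.0, -0.4, 0.3]
opening: 0.136
```

```bash
python3 -c "
from h import *
togo([.486,.2905,.1],4.4)
for n in('side','top'):
  f=grab_frame(n);cv2.imwrite(f'pics/{n}37.png',cv2.resize(f['color'],(800,600),interpolation=cv2.INTER_CUBIC))"
```

```text
t 30.05 pos [0.5004 0.242  0.2026] rot [-1.7989e+02  2.0000e-02  5.0100e+00] F [-0.  -0.4  0.3] op 0.136
 togo cm [-1.01 -4.94 10.27] 0.011
```

View pics/side37.png

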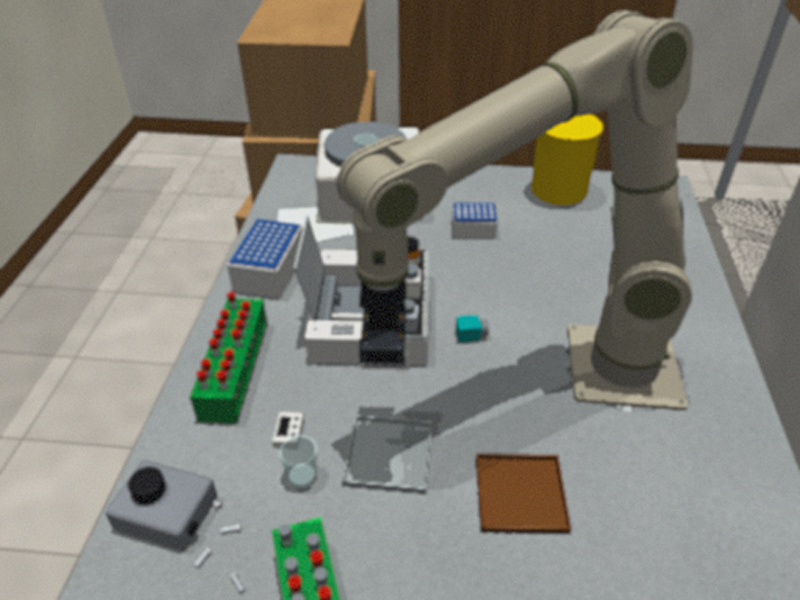

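View pics/top37.png

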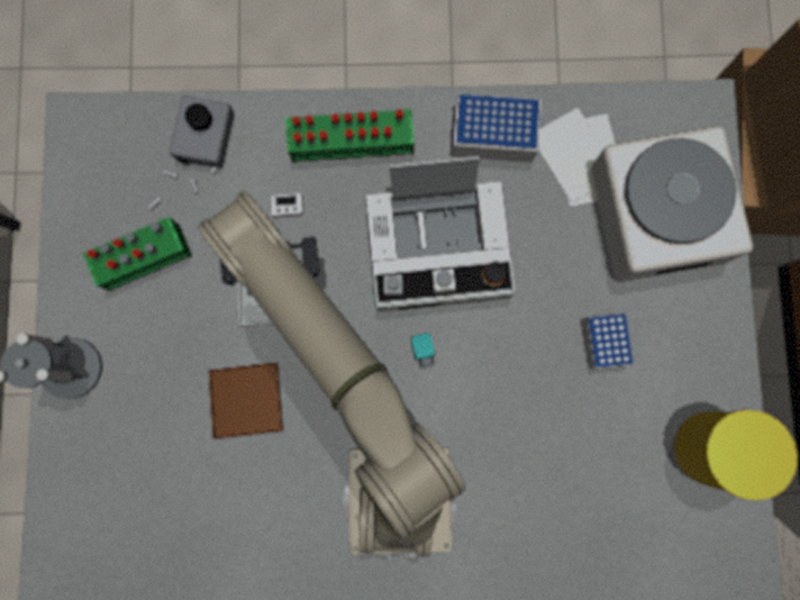

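Call:
servo_tool --increments '[[[-0.5, -2.4, 1, 0.005, 0], [-0.5, -2.5, 2, 0.005, 0], [0, 0, 2.5, 0, 0], [0, 0, 2.5, 0, 0], [0, 0, 1.5, 0, 0]]]'

```text
time_s: 30.57
eef_pos: [0.4896, 0.2823, 0.1045]
eef_rot: [179.9, 0.1, 3.9]
ft_force: [-0.5, -0.2, -0.9]
opening: 0.136
```

Call:
servo_tool --increments '[[[0, 0, 0, 0, 0], [0, 0, 0, 0, 0], [0, 0, 0, 0, 0]]]'

```text
time_s: 30.82
eef_pos: [0.4911, 0.2839, 0.1084]
eef_rot: [-180.0, -0.1, 3.9]
ft_force: [-0.1, 1.6, 0.6]
opening: 0.136
```

```bash
python3 -c "
from h import *
togo([.486,.2905,.097],4.4)"
```

```text
t 30.82 pos [0.4911 0.2839 0.1084] rot [-1.7998e+02 -8.0000e-02  3.9100e+00] F [-0.1  1.6  0.6] op 0.136
 togo cm [-0.47 -0.7   1.14] -0.009
```

Call:
servo_tool --increments '[[[-0.25, -0.35, 0.6, 0, 0], [-0.22, -0.35, 0.55, 0, 0], [0, 0, 0, 0, 0], [0, 0, 0, 0, 0], [0, 0, 0, 0, 0]]]'

```text
time_s: 31.23
eef_pos: [0.485, 0.2909, 0.0958]
eef_rot: [180.0, -0.0, 4.0]
ft_force: [0.6, 0.2, -0.3]
opening: 0.138
```

Call:
servo_tool --increments '[[[0, 0, 0, 0, 0], [0, 0, 0, 0, 0], [0, 0, 0, 0, 0], [0, 0, 0, 0, 0], [0, 0, 0, 0, 0]]]'

```text
time_s: 31.65
eef_pos: [0.4851, 0.2907, 0.0956]
eef_rot: [180.0, -0.0, 4.0]
ft_force: [-0.1, -0.2, -0.2]
opening: 0.138
```

```bash
python3 -c "
from h import *
togo([.486,.2905,.097],4.4)
f=grab_frame('side');a=f['color'][200:330,190:300];cv2.imwrite('pics/s38.png',cv2.resize(a,None,fx=4.5,fy=4.5,interpolation=cv2.INTER_CUBIC))
print(np.array(proj(f,[.486,.2905,.004])),[np.round((np.array(proj(f,[.486+x,.2905+.006,z]))-[190,200]+.5)*4.5) for x,z in[(-.045,.092),(.045,.092),(0,.147)]])
f=grab_frame('top')
a=f['color'][110:210,130:340];cv2.imwrite('pics/t38.png',cv2.resize(a,None,fx=3.8,fy=3.8,interpolation=cv2.INTER_CUBIC))
print(get_state()['joint_velocities'].round(2))"
```

```text
t 31.65 pos [0.4851 0.2907 0.0956] rot [180.    -0.     3.96] F [-0.1 -0.2 -0.2] op 0.138
 togo cm [ 0.09  0.03 -0.14] -0.008
[250.55200276 289.93144396] [array([340., 338.]), array([204., 327.]), array([270., 278.])]
[-0.07 -0.   -0.03  0.02 -0.09  0.01  0.  ]
```

View pics/s38.png

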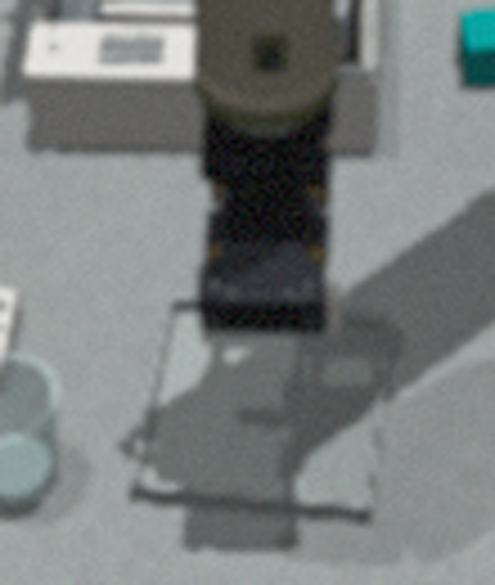

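View pics/t38.png

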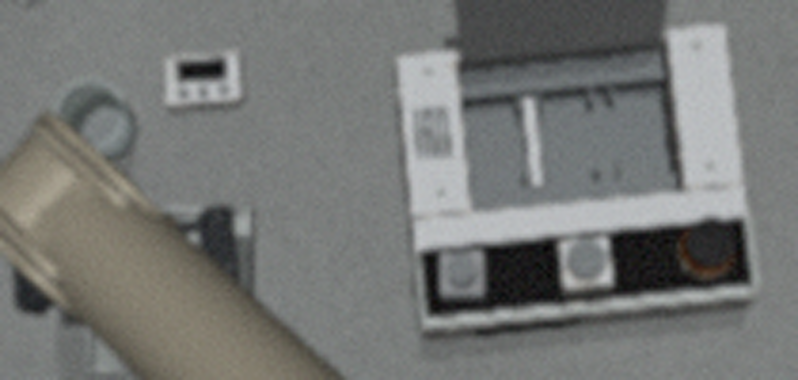

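```bash
python3 -c "
from h import *
togo([.486,.2905,.097],4.4)
print(job_done())"
```

```text
t 31.75 pos [0.4851 0.2907 0.0956] rot [179.99  -0.     3.96] F [ 0.2  0.6 -2.1] op 0.136
 togo cm [ 0.09  0.03 -0.14] -0.008
the job is handed in; nothing more can be done
None
```

I finished all three parts and handed the job in at 31.8 s. The arm is holding the filter plate over the steel drip tray.

**What I did**
- **Bottle:** I gripped the tipped white bottle across its sides, turned it upright against the rail and the deck, and then re-gripped it to centre it on the strip. I let go of it between its two neighbours.
- **Flap:** I lifted it by its fin to about 60°, then pushed it with the closed fingers until it met the stop.
- **Filter plate:** I gripped it by its tab, drew it straight up and carried it to the tray.

**Last checks**
- **Bottle:** the final top view shows it upright on the black strip between the jar and the clear bottle.
- **Flap and insert:** the same view shows the flap still open and the blank insert in its slot.
- **Filter plate:** the opening reads 0.136 (about 12 mm), which matches the plate's thickness. The arm is still and its TCP is within about 1 mm of the measured tray middle. I put the underside at about 9 cm and the plate's centre at about 11.5 cm above the tray floor.

**What disagreed or went wrong**
- **TCP height:** the fingertips really sit about 25 mm higher than the reported TCP. My first grip on the fin closed above it. I found the offset by touching the flap, and later heights include it.
- **Forces:** that touch reached about 30 N. The push at the flap stop reached about 48 N sideways and 21 N vertically, on the closed fingertips. If the 40 N limit covers the fingers too, the push went over it.
- **Final view of the plate:** the gripper hid it in both last pictures. Its final height is worked out from the grip height, and that it is upright is judged from the side view just after lifting. Neither was measured at the end.

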